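# Fetch the blue filter from behind the stain bottles

### The job

On the bench in front of you the blue filter is hemmed in by three stain bottles on the white tray. Without shifting the filter, stand all three bottles upright in the empty grey tray, then lay the filter flat on the middle of the teal lens-tissue pad, and then put every bottle back upright on the very ring where it stood at the start. Tip no bottle over, and leave the timer, the specimen jar and the marker pen where they are.

Things in the scene. Friction and masses are not known exactly. Their poses are not given: they have to be found in the camera images.
- amber_bottle: stain dropping bottle, brown; round, 42 mm diameter from the foot to about 60 mm up, then a shoulder, a black collar 25 mm across at 72 to 82 mm and a red rubber bulb 15 mm across at 82 to 99 mm (the top); about 80 g. Origin: centre of its underside, z up. (Not one of the three fixed bottles like it at the far back of the bench.)
- red_bottle: stain dropping bottle, crimson; round, 42 mm diameter from the foot to about 60 mm up, then a shoulder, a black collar 25 mm across at 72 to 82 mm and a red rubber bulb 15 mm across at 82 to 99 mm (the top); about 80 g. Origin: centre of its underside, z up. (Not one of the three fixed bottles like it at the far back of the bench.)
- violet_bottle: stain dropping bottle, violet; round, 42 mm diameter from the foot to about 60 mm up, then a shoulder, a black collar 25 mm across at 72 to 82 mm and a red rubber bulb 15 mm across at 82 to 99 mm (the top); about 80 g. Origin: centre of its underside, z up. (Not one of the three fixed bottles like it at the far back of the bench.)
- blue_filter: round blue microscope filter lying flat, 54 mm diameter, 14 mm high, about 30 g. Origin: centre of its underside, z up
- stain_tray: fixed white tray, 150 x 180 mm (its x, y), floor 4 mm above the bench, lip 8 mm above the bench. Origin: centre of its underside, z up, x away from the robot when not turned. Black printed rings mark four places: the filter's at x 14, y 0 mm; the bottles' at (14, 56), (-42, 0) and (14, -56) mm in its frame. Which bottle stands on which ring differs from start to start
- side_tray: fixed empty grey tray, 100 x 210 mm (its x, y), walls 4 mm thick and 10 mm high, floor 4 mm above the bench; room for the three bottles in a row along its y. Origin: centre of its underside, z up. It is on the left or on the right of the white tray
- tissue_pad: fixed teal and white pad of lens tissue, a rigid block 68 x 100 mm (its x, y) and 10 mm high. Origin: centre of its underside, z up. It is on the other side of the white tray from the grey tray. (Not the fixed one like it at the far back beside the green tube rack.)
- timer: bystander: white lab timer with coloured buttons, 72 x 62 x 18 mm, near the bench's front edge. Origin: centre of its underside
- specimen_jar: bystander: loose specimen jar with a red lid, 52 mm diameter, 62 mm high, behind the white tray, the leftmost of the jars there. Origin: centre of its underside
- marker_pen: bystander: white marker pen with a black cap, lying near the bench's front edge, 135 mm long, 17 mm thick. Origin: centre of its underside
Mind the look-alikes: they are no part of the job. Leave any yellow look-alike of the amber_bottle alone.

How it is judged:
By the outcome, as a careful person would: the job done as asked, in the order asked, and still so for the second after the job is handed in, with the robot touching nothing.
It also fails if it takes over 141 s, if anything falls off the work surface, if the arm or the gripper's body presses on something with over 40 N, if the wrist force passes 120 N, or if a joint passes its speed limit or range.

### The arm

A 6-joint arm with a two-finger parallel gripper is mounted at the origin on a cart in front of the work surface, level with it; the furniture and walls round the work are solid. World frame = base frame: x ahead of the robot, y to its left, z up, the work surface at z = 0. Lengths are in m, angles in rad, forces in N, time in s.
With the tool pointing down it reaches from about 0.425 to 0.95 m from the base axis. Payload 3.5 kg.
Tool frame: the origin (TCP) lies on the centre line of the jaws, within the pads' length; the fingertips stand 25 mm ahead of it and the grasp point (between the pads) lies 6 mm ahead of it; y points along the fingers, z is the direction in which the jaws open and shut, and the axes are right-handed (so a half turn about y gives the same grasp; the last joint's range is limited). The gripper opens to 85 mm and grips with 20 to 120 N. Pads are 22 mm wide; open, the fingers measure 114 mm over their backs; the gripper's body (76 mm by 85 mm) begins 54 mm behind the grasp point. The pads swing forward as they close: fully open they stand 13 mm farther back than shut.
Start: joints at [-1.406, 0.286, 1.577, -0, 1.279, -0.15], TCP at [0.209, -0.642, 0.256] pointing down, gripper open.
Joint ranges: [-2.77, 2.77], [-0.9, 2.22], [0.21, 2.48], [-1.53, 4.67], [0.24, 2.81], [-2.84, 2.84]. Speed limits (rad/s): [2.79, 2.79, 3.14, 3.14, 3.14, 3.14].

### API

Orientations are given as a unit quaternion [x, y, z, w].
In Python, from plant import ctrl gives the robot as it stands.
- The arm moves only by the tool arm_command, never from a script. Its argument "steps" is a list of rows, each an object with "hand": the opening, from 0 (shut) to 1 (fully open); "travel": the shift along the tool's x, y, z in units of 0.3 m (1.0 is 0.3 m), a list of three; "rotation": the turn, a rotation vector about the tool's x, y, z in units of 30 degrees (1.0 is 30 degrees), a list of three. A call has 1 to 20 rows; each row shifts and turns the pose as measured when the row begins, along the tool's axes as they then stand; what a row does not reach is not made up. A row lasts 1/8 s, in which the tool goes at most 62.5 mm and 10.7 degrees, less where a joint would pass 70% of its speed; a pose out of reach is approached as far as the arm can. A call with a number of a shift or a turn outside -1 to 1 is refused whole. A call with a gripper value outside its range is refused whole. The fingers move at their own pace and stop on an object; "grip_force" is the grip in N (left out, the last holds). Time passes only in rows, so rows that do not move let the fingers close. It gives the time, the measured TCP pose, the force and the opening at its end, in the units of the state.
- ctrl.get_state(): the state, without advancing time (a new reading comes with each control period).
- ctrl.read_camera(name): name is "side" or "top"; returns (picture, depth): 384x512x3 uint8, blue, green, red; 384x512 float32, m along the optical axis (not along the pixel's ray), 0 where there is no reading.
- ctrl.camera_params(name): a dict with "fx", "fy", "cx", "cy" (pixels), "extrinsics" (4x4, takes a point from camera to world coordinates). Camera axes: x right, y down, z forward; pixel columns grow to the right and rows downward; lengths in m; the calibration is good to about 2 mm. A picture is of the moment at which its call begins. camera_params takes no time and is no camera call.
- ctrl.sign_off(): hands the job in, once; it reports no verdict.
Trained networks look in the newest picture that a camera, given by its name, has taken for a name from the list of things; names that differ only in an ending like _2 or _b are one class to them, and where a whole thing is asked for, a point or a joint stands for the part that bears it (a point fixed in the world has none). Each returns a list of dicts, best first, with "score" (0 to 1); they miss things now and then, are a little off and sometimes report something else, mostly with a low value. They report only what shows in the picture. A call takes as long as a camera call. They do not tell look-alikes from the thing itself.
- ctrl.masks_of(camera, thing): "region" (384x512 bool, what is visible of it) and "at" ([column, row] in pixels, amid what is visible of it).
The state is a dict: "time": time; "qpos": joint angles; "dq": joint speeds; "joint_efforts": joint torques, N m; "eef_pos": TCP position; "tcp_rot": TCP orientation; "contact_force": force on the tool from outside, world axes, zero at the start; "wrist_torque": the same for the moment, N m; "opening": opening from 0.0 (shut) to 1.0 (fully open).
Only numpy, scipy, OpenCV 4.12 (cv2) and the standard library are available. Lean on these libraries where they do the work, as an engineer would, in place of code of your own. Each camera call takes 0.05 s, during which the arm holds its last target.

## Working session

There is one attempt and no reset: what is moved stays moved. The work goes in short steps, Python scripts to look and compute and a tool call to move; the robot and the scene stay as the last step left them, time stands still between calls to the robot, and variables do not carry over. Pictures are saved under pics/ and viewed, and the job is handed in when it is done.

Besides the shell and the picture viewer there is one more tool, called after ">>>" by a JSON object that holds its "name" and its "arguments". arm_command: Moves the arm, as the interface text tells. Shifts and turns lie within -1 to 1; 1 stands for 0.3 m of shift or 30 degrees of turn. Its arguments: {"type":"object","properties":{"steps":{"type":"array","items":{"type":"object","properties":{"hand":{"type":"number"},"travel":{"type":"array","items":{"type":"number","minimum":-1,"maximum":1}},"rotation":{"type":"array","items":{"type":"number","minimum":-1,"maximum":1}}}}},"grip_force":{"type":"number"}},"required":["steps"]}

```bash
ls; mkdir -p pics; python3 - <<'E'
from plant import ctrl
import cv2, numpy as np
s=ctrl.get_state(); print(s)
for n in ["top","side"]:
    p,d=ctrl.read_camera(n); cv2.imwrite(f"pics/{n}0.png",p); np.save(f"{n}0.npy",d)
    print(n,ctrl.camera_params(n))
E
```

```text
pics
{'time': 0.0, 'qpos': array([-1.40601185e+00,  2.87195931e-01,  1.57819382e+00, -1.69648630e-07,
        1.27861547e+00, -1.49990275e-01]), 'dq': array([ 0.00187851, -0.00145542,  0.00123114, -0.0010534 ,  0.00127219,
        0.00108982]), 'joint_efforts': array([-1.14469796e-03, -4.05980802e+01, -2.92623156e+01, -1.31072707e-04,
        5.84612731e-03,  3.29217123e-06]), 'eef_pos': array([ 0.20891492, -0.64121624,  0.25491783]), 'tcp_rot': array([-0.1108371 ,  0.69921948, -0.69751359,  0.11082437]), 'contact_force': array([-0.51245703, -0.14617548, -0.50865668]), 'wrist_torque': array([0.01742295, 0.03260128, 0.03164067]), 'opening': 1.0019848647211829}
top {'fx': 350.8602903571335, 'fy': 350.8602903571335, 'cx': 252.73654835835606, 'cy': 192.86097776279317, 'extrinsics': array([[-0.0048704 , -0.98415623,  0.17723656,  0.41388992],
       [-0.99965814,  0.00934471,  0.02441891, -0.00603716],
       [-0.02568825, -0.17705704, -0.98386529,  1.05507893],
       [ 0.        ,  0.        ,  0.        ,  1.        ]])}
side {'fx': 352.3739710593282, 'fy': 352.3739710593282, 'cx': 250.71042598434076, 'cy': 189.36490270230235, 'extrinsics': array([[ 0.99954348, -0.0273183 ,  0.01290542,  0.55589041],
       [-0.02786599, -0.66848755,  0.74320111, -0.74167228],
       [-0.01167588, -0.74322144, -0.66894362,  0.67836674],
       [ 0.        ,  0.        ,  0.        ,  1.        ]])}
```

View pics/top0.png

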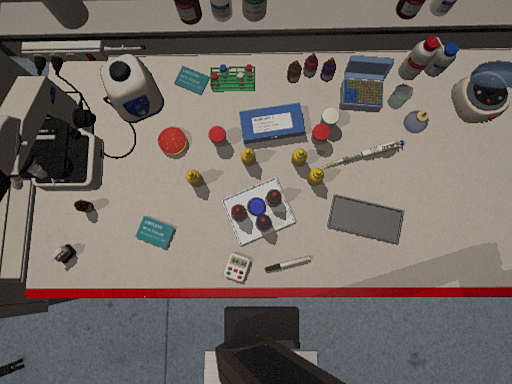

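View pics/side0.png

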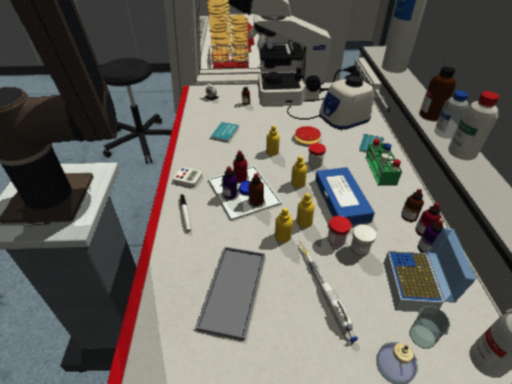

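```bash
cat > h.py <<'E'
from plant import ctrl
import cv2, numpy as np
from scipy.spatial.transform import Rotation as R
def cloud(cam,d):
    k=ctrl.camera_params(cam); v,u=np.mgrid[:384,:512]
    P=np.stack([(u-k['cx'])/k['fx']*d,(v-k['cy'])/k['fy']*d,d],-1)
    E=k['extrinsics']; W=P@E[:3,:3].T+E[:3,3]; W[d<=0]=np.nan; return W
def pix(cam,X):
    k=ctrl.camera_params(cam);E=k['extrinsics'];p=(np.atleast_2d(X)-E[:3,3])@E[:3,:3]
    return np.stack([p[:,0]/p[:,2]*k['fx']+k['cx'],p[:,1]/p[:,2]*k['fy']+k['cy']],-1)
def ray(cam,uv,z):
    k=ctrl.camera_params(cam);E=k['extrinsics'];uv=np.atleast_2d(uv)
    d=np.stack([(uv[:,0]-k['cx'])/k['fx'],(uv[:,1]-k['cy'])/k['fy'],np.ones(len(uv))],-1)@E[:3,:3].T
    return E[:3,3]+d*((z-E[2,3])/d[:,2])[:,None]
E
python3 - <<'E'
from h import *
np.set_printoptions(precision=4,suppress=True)
s=ctrl.get_state();print(R.from_quat(s['tcp_rot']).as_matrix())
for c in ["top","side"]:
    W=cloud(c,np.load(c+"0.npy"))
    for t in ["stain_tray","side_tray","tissue_pad","blue_filter","amber_bottle","red_bottle","violet_bottle"]:
        for r in ctrl.masks_of(c,t)[:6]:
            m=r['region']; P=W[m];P=P[~np.isnan(P[:,0])]
            print(c,t,round(r['score'],2),r['at'],m.sum(),np.median(P,0),"zmax",P[:,2].max().round(3))
            if 'tray' in t or 'pad' in t:
                z={'stain_tray':.008,'side_tray':.01,'tissue_pad':.01}[t]
                v,u=np.nonzero(m); Q=ray(c,np.stack([u,v],-1),z)[:,:2]
                print("   rect",cv2.minAreaRect((Q*1000).astype(np.float32)))
            elif 'bottle' in t:
                H=P[P[:,2]>P[:,2].max()-.012]; print("   top",H.mean(0),len(H))
E
```

```text
[[-0.9509 -0.0004  0.3096]
 [-0.3096  0.0022 -0.9509]
 [-0.0003 -1.     -0.0022]]
top side_tray 0.91 [365.6, 218.4] 2400 [ 0.5234 -0.3143  0.0054] zmax 0.016
   rect ((523.5355224609375, -312.82806396484375), (211.88619995117188, 102.09184265136719), 76.20155334472656)
top tissue_pad 0.59 [154.7, 232.8] 722 [0.486  0.314  0.0118] zmax 0.018
   rect ((487.228271484375, 313.9228820800781), (102.7033920288086, 65.85590362548828), 70.20535278320312)
top blue_filter 0.64 [254.9, 211.5] 1926 [0.5437 0.0109 0.0055] zmax 0.024
top blue_filter 0.59 [259.1, 205.0] 212 [0.5609 0.0101 0.0172] zmax 0.025
top amber_bottle 0.79 [250.1, 159.2] 216 [0.6998 0.0319 0.0661] zmax 0.103
   top [0.7067 0.0331 0.0981] 22
top amber_bottle 0.74 [275.0, 197.0] 190 [ 0.5773 -0.0386  0.0723] zmax 0.107
   top [ 0.5819 -0.0402  0.1014] 24
top amber_bottle 0.7 [193.3, 177.0] 215 [0.6377 0.189  0.0668] zmax 0.104
   top [0.6448 0.1942 0.0986] 20
top amber_bottle 0.56 [315.1, 180.6] 183 [ 0.6388 -0.1598  0.0681] zmax 0.102
   top [ 0.6454 -0.1651  0.0969] 24
top amber_bottle 0.47 [296.4, 156.7] 216 [ 0.6973 -0.1158 
[... 1397 characters left out ...]
643  -0.1713  0.0946] 33
side amber_bottle 0.72 [269.4, 142.0] 338 [0.6417 0.1799 0.0479] zmax 0.099
   top [0.6437 0.1908 0.0933] 22
side amber_bottle 0.64 [257.8, 190.4] 445 [ 0.5815 -0.0551  0.0543] zmax 0.103
   top [ 0.5806 -0.0451  0.0976] 31
side amber_bottle 0.6 [303.6, 211.7] 498 [ 0.6987 -0.1325  0.0496] zmax 0.099
   top [ 0.7018 -0.1227  0.0934] 33
side red_bottle 0.6 [241.4, 166.4] 363 [0.5396 0.0471 0.0532] zmax 0.103
   top [0.5392 0.0558 0.0983] 24
side violet_bottle 0.61 [227.3, 184.2] 372 [ 0.511  -0.0258  0.0583] zmax 0.105
   top [ 0.5103 -0.0152  0.0986] 23
side violet_bottle 0.29 [242.9, 199.6] 1363 [ 0.5458 -0.0353  0.0041] zmax 0.102
   top [ 0.5811 -0.0399  0.1004] 8
```

```bash
python3 - <<'E'
import cv2,numpy as np
a=cv2.imread("pics/top0.png")[160:285,120:420]; b=cv2.imread("pics/side0.png")[130:230,160:320]
cv2.imwrite("pics/top0c.png",cv2.resize(a,(798,333),interpolation=cv2.INTER_CUBIC))
cv2.imwrite("pics/side0c.png",cv2.resize(b,(800,500),interpolation=cv2.INTER_CUBIC))
E
```

```text
(no output)
```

View pics/top0c.png

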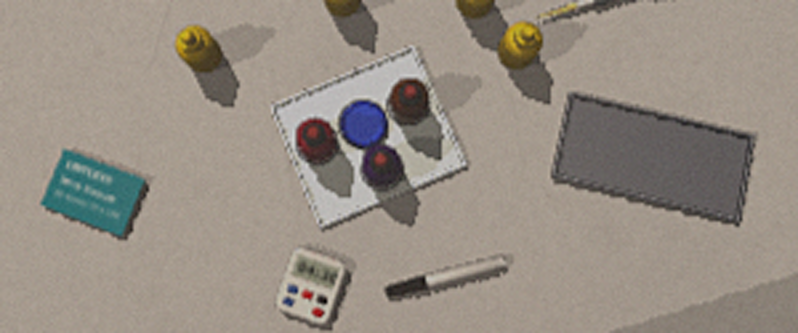

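View pics/side0c.png

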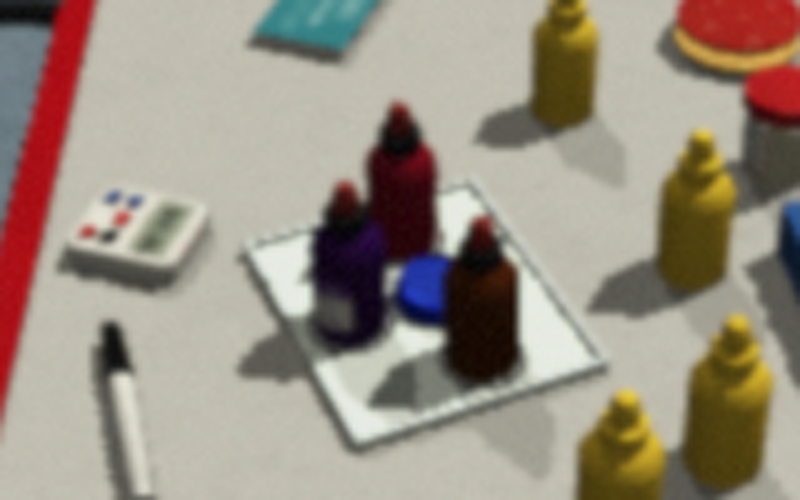

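```bash
python3 - <<'E'
from h import *
np.set_printoptions(precision=4,suppress=True)
for c in ["top","side"]:
    im=cv2.imread(f"pics/{c}0.png"); hsv=cv2.cvtColor(im,cv2.COLOR_BGR2HSV)
    b=(hsv[...,0]>110)&(hsv[...,0]<126)&(hsv[...,1]>180)&(hsv[...,2]>90)
    A,B=((235,190,285,230) if c=="top" else (225,170,265,205)),None
    M=np.zeros_like(b);M[A[1]:A[3],A[0]:A[2]]=1;b&=M
    v,u=np.nonzero(b);Q=ray(c,np.stack([u,v],-1),.018)*1000
    print(c,"filter",Q.mean(0),cv2.minEnclosingCircle(Q[:,:2].astype(np.float32)),len(u))
# model fit: tray rect in top; optimise theta,x,y by projecting rectangle and comparing with white region
from scipy.optimize import minimize
def fit(c,seg,hx,hy,z,x0):
    v,u=np.nonzero(seg);Q=ray(c,np.stack([u,v],-1),z)[:,:2]
    h=cv2.convexHull((Q*1000).astype(np.float32))[:,0]/1000
    return cv2.minAreaRect((h*1000).astype(np.float32))
for c in ["top","side"]:
    im=cv2.imread(f"pics/{c}0.png"); hsv=cv2.cvtColor(im,cv2.COLOR_BGR2HSV).astype(int)
    W=cloud(c,np.load(c+"0.npy"))
    near=np.hypot(W[...,0]-.555,W[...,1]-.005)<.13
    seg=(near&(hsv[...,1]<25)&(hsv[...,2]>(175)) &(W[...,2]<.02)).astype(np.uint8)
    n,l,st,_=cv2.connectedComponentsWithStats(seg); k=1+np.argmax(st[1:,4]); 
    print(c,st[k],fit(c,l==k,0,0,.006,0))
    vis=im.copy(); vis[l==k]=(0,255,0); cv2.imwrite(f"pics/seg_{c}.png",vis)
E
```

```text
top filter [581.8355  -1.9543  18.    ] ((581.8355102539062, -1.9542957544326782), 9.999999747378752e-05) 1
side filter [551.1095   5.2573  18.    ] ((553.3944091796875, 7.040125846862793), 21.9401798248291) 75
top [224 177  57  68 838] ((549.1242065429688, 5.269950866699219), (141.6242218017578, 184.77536010742188), 25.415300369262695)
side [248 164  44  57 975] ((628.7318115234375, 15.237106323242188), (103.34760284423828, 242.53564453125), 17.115541458129883)
```

```bash
cat > ov.py <<'E'
from h import *
def overlay(c,im,items,crop,s,out):
    x0,y0,x1,y1=crop; big=cv2.resize(im[y0:y1,x0:x1],None,fx=s,fy=s,interpolation=cv2.INTER_CUBIC)
    for pts,col in items:
        p=(pix(c,pts)-[x0,y0]+.5)*s-.5
        cv2.polylines(big,[np.round(p).astype(int)],True,col,1)
    cv2.imwrite(out,big)
def rect(cx,cy,th,hx,hy,z):
    a=np.array([[hx,hy],[hx,-hy],[-hx,-hy],[-hx,hy]])
    r=np.array([[np.cos(th),-np.sin(th)],[np.sin(th),np.cos(th)]])
    return np.c_[a@r.T+[cx,cy],np.full(4,z)]
def circ(x,y,r,z):
    t=np.linspace(0,2*np.pi,40); return np.c_[x+r*np.cos(t),y+r*np.sin(t),0*t+z]
E
python3 - <<'E'
from ov import *
th=np.radians(22); F=np.array([.5610,.0095]); r=np.array([[np.cos(th),-np.sin(th)],[np.sin(th),np.cos(th)]])
C=F-r@[.014,0]; print(C)
for n,p in dict(L=(.014,.056),N=(-.042,0),Rr=(.014,-.056)).items(): print(n,C+r@p)
it=[(rect(*C,th,.075,.09,.008),(0,255,0)),(circ(*F,.027,.018),(0,255,255))]
for p in [(.014,.056),(-.042,0),(.014,-.056)]:
    q=C+r@p; it+=[(circ(*q,.021,.064),(255,255,0)),(circ(*q,.0075,.102),(255,255,255))]
overlay("top",cv2.imread("pics/top0.png"),it,(215,170,305,250),8,"pics/ov_t.png")
overlay("side",cv2.imread("pics/side0.png"),it,(200,140,290,225),7,"pics/ov_s.png")
g=np.radians(76.2-90); p=np.radians(70.2-90)
it=[(rect(.5235,-.3135,g,.05,.105,.01),(0,255,0))]
overlay("top",cv2.imread("pics/top0.png"),it,(315,180,415,255),6,"pics/ov_g.png")
it=[(rect(.487,.312,p,.034,.05,.01),(0,255,255))]
overlay("top",cv2.imread("pics/top0.png"),it,(120,200,190,260),8,"pics/ov_p.png")
E
```

```text
[0.54801943 0.00425551]
L [0.54002203 0.0614223 ]
N [ 0.5090777  -0.01147797]
Rr [ 0.58197797 -0.0424223 ]
```

View pics/ov_t.png

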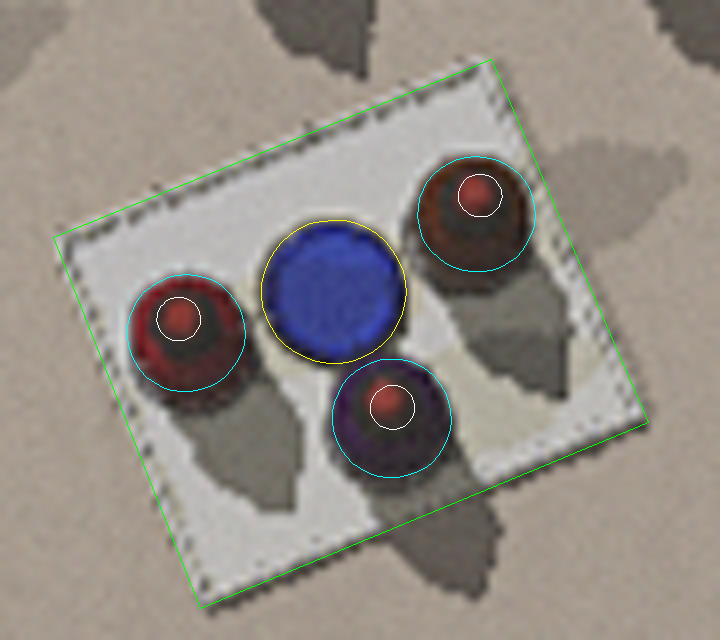

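View pics/ov_s.png

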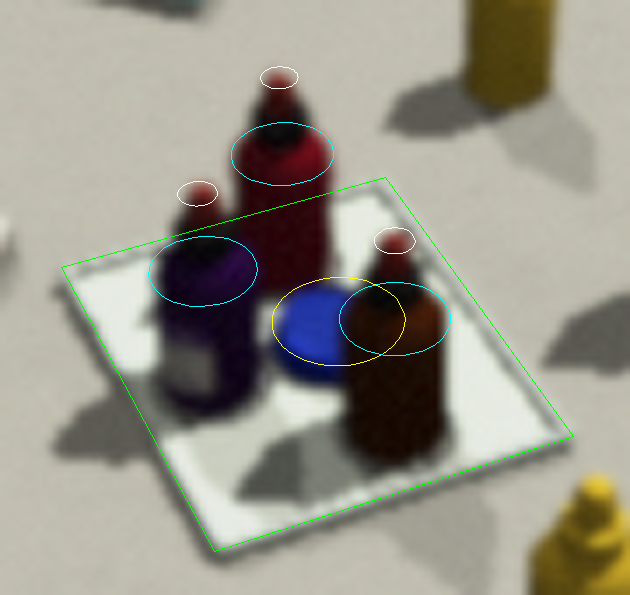

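View pics/ov_g.png

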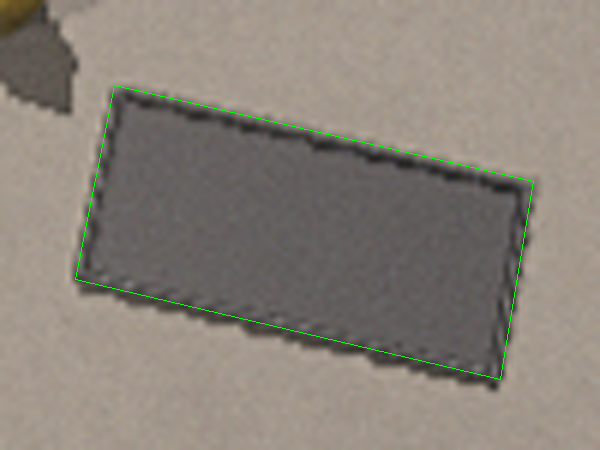

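View pics/ov_p.png

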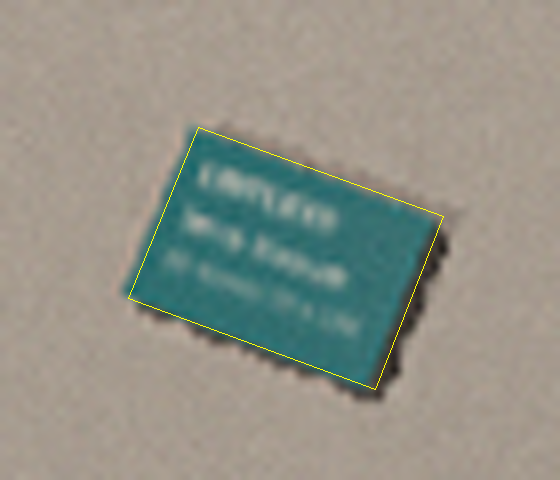

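```bash
cat > g.py <<'E'
import sys
from h import *
np.set_printoptions(precision=4,suppress=True)
def go(x,y,z,n=1,yaw=22):
    s=ctrl.get_state(); M=R.from_quat(s['tcp_rot']).as_matrix(); p=s['eef_pos']
    a=np.radians(yaw); T=np.c_[[np.sin(a),-np.cos(a),0],[0,0,-1],[np.cos(a),np.sin(a),0]]
    rv=R.from_matrix(M.T@T).as_rotvec()/np.radians(30)
    t=M.T@(np.array([x,y,z])-p)/.3
    tT=T.T@(np.array([x,y,z])-p)/.3
    print("t",round(s['time'],2),"p",p,"yaw",np.degrees(np.arctan2(M[1,2],M[0,2])).round(2),"op",s['opening'],"F",s['contact_force'])
    print("travel",t,"rotvec",rv,"travel after turn",tT,"dist",np.linalg.norm(np.array([x,y,z])-p))
if __name__=="__main__": go(*map(float,sys.argv[1:4]))
E
python3 g.py .582 -.043 .2
```

```text
t 0.8 p [ 0.209  -0.6418  0.2564] yaw -71.96 op 0.9998566732253351 F [-0.2993  0.6693  1.2082]
travel [-1.8002  0.1877 -1.513 ] rotvec [-0.     -3.132   0.0003] travel after turn [-1.385   0.188   1.9005] dist 0.7077237419898188
```

>>> {"name": "arm_command", "arguments": {"steps": [{"hand": 0.75, "travel": [0, 0, 0], "rotation": [0, -0.35, 0]}, {"hand": 0.75, "travel": [0, 0, 0], "rotation": [0, -0.35, 0]}, {"hand": 0.75, "travel": [0, 0, 0], "rotation": [0, -0.35, 0]}, {"hand": 0.75, "travel": [0, 0, 0], "rotation": [0, -0.35, 0]}, {"hand": 0.75, "travel": [0, 0, 0], "rotation": [0, -0.35, 0]}, {"hand": 0.75, "travel": [0, 0, 0], "rotation": [0, -0.35, 0]}, {"hand": 0.75, "travel": [0, 0, 0], "rotation": [0, -0.35, 0]}, {"hand": 0.75, "travel": [0, 0, 0], "rotation": [0, -0.35, 0]}, {"hand": 0.75, "travel": [0, 0, 0], "rotation": [0, -0.35, 0]}]}}

```text
time: 1.92
eef_pos: [0.209, -0.6418, 0.2565]
tcp_rot: [0.596, -0.381, 0.381, -0.596]
contact_force: [-0.5, -0.7, -0.1]
opening: 0.752
```

```bash
python3 g.py .582 -.043 .2
```

```text
t 1.93 p [ 0.209  -0.6418  0.2565] yaw 24.83 op 0.7517348731078348 F [-0.5446 -0.669  -0.1129]
travel [-1.2894  0.1879  1.9667] rotvec [0.0001 0.0944 0.0005] travel after turn [-1.385   0.1884  1.9006] dist 0.7077627733485237
```

>>> {"name": "arm_command", "arguments": {"steps": [{"hand": 0.75, "travel": [0, 0, 0], "rotation": [0, 0.09, 0]}, {"hand": 0.75, "travel": [-0.115, 0, 0.158], "rotation": [0, 0, 0]}, {"hand": 0.75, "travel": [-0.115, 0, 0.158], "rotation": [0, 0, 0]}, {"hand": 0.75, "travel": [-0.115, 0, 0.158], "rotation": [0, 0, 0]}, {"hand": 0.75, "travel": [-0.115, 0, 0.158], "rotation": [0, 0, 0]}, {"hand": 0.75, "travel": [-0.115, 0, 0.158], "rotation": [0, 0, 0]}, {"hand": 0.75, "travel": [-0.115, 0, 0.158], "rotation": [0, 0, 0]}, {"hand": 0.75, "travel": [-0.115, 0, 0.158], "rotation": [0, 0, 0]}, {"hand": 0.75, "travel": [-0.115, 0, 0.158], "rotation": [0, 0, 0]}, {"hand": 0.75, "travel": [-0.115, 0, 0.158], "rotation": [0, 0, 0]}, {"hand": 0.75, "travel": [-0.115, 0, 0.158], "rotation": [0, 0, 0]}, {"hand": 0.75, "travel": [-0.115, 0, 0.158], "rotation": [0, 0, 0]}]}}

```text
time: 3.42
eef_pos: [0.5588, -0.0822, 0.2585]
tcp_rot: [0.585, -0.394, 0.401, -0.584]
contact_force: [0.6, -0.4, 0.7]
opening: 0.756
```

```bash
python3 g.py .582 -.043 .2
```

```text
t 3.42 p [ 0.5588 -0.0822  0.2585] yaw 21.61 op 0.7556861314927618 F [ 0.5699 -0.3887  0.6755]
travel [-0.0946  0.1946  0.119 ] rotvec [-0.0091 -0.0132  0.0173] travel after turn [-0.092   0.1949  0.1205] dist 0.07408809738369253
```

>>> {"name": "arm_command", "arguments": {"steps": [{"hand": 0.75, "travel": [-0.095, 0.1, 0.12], "rotation": [-0.01, -0.013, 0.017]}, {"hand": 0.75, "travel": [0, 0.1, 0], "rotation": [0, 0, 0]}, {"hand": 0.75, "travel": [0, 0, 0], "rotation": [0, 0, 0]}]}}

```text
time: 3.8
eef_pos: [0.585, -0.0368, 0.1986]
tcp_rot: [-0.587, 0.392, -0.394, 0.588]
contact_force: [0.3, -0.9, 0.2]
opening: 0.75
```

```bash
python3 g.py .582 -.043 .061; python3 - <<'E'
from h import *
for n in ["top","side"]:
    p,d=ctrl.read_camera(n); cv2.imwrite(f"pics/{n}1.png",p)
cv2.imwrite("pics/side1c.png",cv2.resize(cv2.imread("pics/side1.png")[100:260,140:340],None,fx=3.5,fy=3.5,interpolation=cv2.INTER_CUBIC))
E
```

```text
t 3.8 p [ 0.585  -0.0368  0.1986] yaw 22.42 op 0.75018812605656 F [ 0.2665 -0.9472  0.2391]
travel [ 0.0144  0.4586 -0.0182] rotvec [-0.0049  0.0139  0.0033] travel after turn [ 0.0153  0.4586 -0.0169] dist 0.13774286227395938
```

View pics/side1c.png

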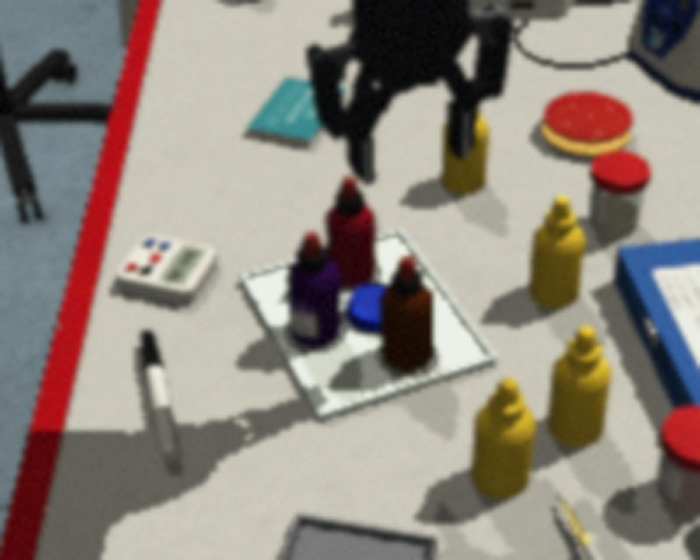

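>>> {"name": "arm_command", "arguments": {"steps": [{"hand": 0.75, "travel": [0.014, 0.06, -0.018], "rotation": [0, 0.013, 0]}, {"hand": 0.75, "travel": [0, 0, 0], "rotation": [0, 0, 0]}]}}

```text
time: 4.15
eef_pos: [0.584, -0.0458, 0.1855]
tcp_rot: [-0.584, 0.392, -0.401, 0.587]
contact_force: [-0.8, 0.7, 0.8]
opening: 0.747
```

```bash
python3 g.py .582 -.043 .061
```

```text
t 4.15 p [ 0.584  -0.0458  0.1855] yaw 21.82 op 0.7466065862741048 F [-0.8417  0.6864  0.8324]
travel [-0.0145  0.415  -0.0071] rotvec [-0.021  -0.006   0.0152] travel after turn [-0.0112  0.4152 -0.0025] dist 0.12459337166972131
```

```bash
python3 - <<'E'
from h import *
for i in range(4):
    s=ctrl.get_state();print(s['time'],s['eef_pos'].round(4),s['tcp_rot'].round(4),s['qpos'].round(4)); ctrl.read_camera("top")
E
```

```text
4.15 [ 0.584  -0.0458  0.1855] [-0.5839  0.3918 -0.4008  0.5872] [-2.5150e-01  1.5360e-01  1.8686e+00  1.0000e-04  1.1058e+00 -6.3240e-01]
4.2 [ 0.585  -0.046   0.1871] [-0.5836  0.3908 -0.4018  0.5876] [-2.5130e-01  1.5270e-01  1.8665e+00  2.0000e-04  1.1057e+00 -6.3230e-01]
4.25 [ 0.5854 -0.0458  0.1876] [-0.5835  0.3904 -0.402   0.5879] [-2.5080e-01  1.5250e-01  1.8658e+00  3.0000e-04  1.1058e+00 -6.3230e-01]
4.3 [ 0.5856 -0.0456  0.1879] [-0.5835  0.3902 -0.402   0.588 ] [-2.5050e-01  1.5240e-01  1.8654e+00  4.0000e-04  1.1059e+00 -6.3230e-01]
```

```bash
python3 g.py .582 -.043 .061
```

```text
t 4.35 p [ 0.5856 -0.0454  0.1878] yaw 21.89 op 0.7473734517316942 F [0.3929 0.0083 0.1833]
travel [-0.0163  0.4223 -0.0141] rotvec [-0.0277 -0.0039  0.0196] travel after turn [-0.012   0.4226 -0.008 ] dist 0.126865667142466
```

>>> {"name": "arm_command", "arguments": {"steps": [{"hand": 0.75, "travel": [-0.016, 0.08, -0.014], "rotation": [-0.028, -0.004, 0.02]}, {"hand": 0.75, "travel": [0, 0.1, 0], "rotation": [0, 0, 0]}, {"hand": 0.75, "travel": [0, 0.1, 0], "rotation": [0, 0, 0]}, {"hand": 0.75, "travel": [0, 0, 0], "rotation": [0, 0, 0]}]}}

```text
time: 4.85
eef_pos: [0.5783, -0.0417, 0.0982]
tcp_rot: [0.587, -0.397, 0.394, -0.586]
contact_force: [-0.4, -0.4, -0.5]
opening: 0.749
```

```bash
python3 g.py .582 -.043 .061
```

```text
t 4.85 p [ 0.5783 -0.0417  0.0982] yaw 22.03 op 0.7494462224400218 F [-0.3944 -0.3718 -0.5295]
travel [0.0088 0.124  0.0102] rotvec [ 0.0068  0.001  -0.0055] travel after turn [0.0085 0.1241 0.0097] dist 0.03742740986627676
```

>>> {"name": "arm_command", "arguments": {"steps": [{"hand": 0.75, "travel": [0.009, 0.06, 0.01], "rotation": [0.006, 0, -0.005]}, {"hand": 0.75, "travel": [0, 0.06, 0], "rotation": [0, 0, 0]}, {"hand": 0.75, "travel": [0, 0, 0], "rotation": [0, 0, 0]}, {"hand": 0.75, "travel": [0, 0, 0], "rotation": [0, 0, 0]}]}}

```text
time: 5.35
eef_pos: [0.5834, -0.0433, 0.0611]
tcp_rot: [-0.586, 0.394, -0.396, 0.587]
contact_force: [-0.4, 0.1, 0.7]
opening: 0.749
```

```bash
python3 g.py .582 -.043 .061
```

```text
t 5.35 p [ 0.5834 -0.0433  0.0611] yaw 22.04 op 0.749218273735977 F [-0.411   0.1059  0.66  ]
travel [-0.0027  0.0005 -0.0041] rotvec [-0.0032  0.0015  0.0024] travel after turn [-0.0027  0.0005 -0.0041] dist 0.0014672292849429289
```

>>> {"name": "arm_command", "arguments": {"grip_force": 35, "steps": [{"hand": 0.3, "travel": [-0.003, 0, -0.004], "rotation": [0, 0, 0]}, {"hand": 0.3, "travel": [0, 0, 0], "rotation": [0, 0, 0]}, {"hand": 0.3, "travel": [0, 0, 0], "rotation": [0, 0, 0]}, {"hand": 0.3, "travel": [0, 0, 0], "rotation": [0, 0, 0]}, {"hand": 0.3, "travel": [0, 0, 0], "rotation": [0, 0, 0]}]}}

```text
time: 5.98
eef_pos: [0.5829, -0.0431, 0.0631]
tcp_rot: [-0.586, 0.393, -0.397, 0.587]
contact_force: [-0.3, 0.1, -0.3]
opening: 0.476
```

```bash
python3 g.py .582 -.043 .061; python3 - <<'E'
from h import *
p,d=ctrl.read_camera("side"); 
cv2.imwrite("pics/side2c.png",cv2.resize(p[100:260,140:340],None,fx=3.5,fy=3.5,interpolation=cv2.INTER_CUBIC))
E
```

```text
t 5.97 p [ 0.5829 -0.0431  0.0631] yaw 22.05 op 0.47585003789089286 F [-0.328   0.0783 -0.3381]
travel [-0.0016  0.0069 -0.0028] rotvec [-0.0084  0.0015  0.0063] travel after turn [-0.0015  0.007  -0.0027] dist 0.002287909719006895
```

View pics/side2c.png

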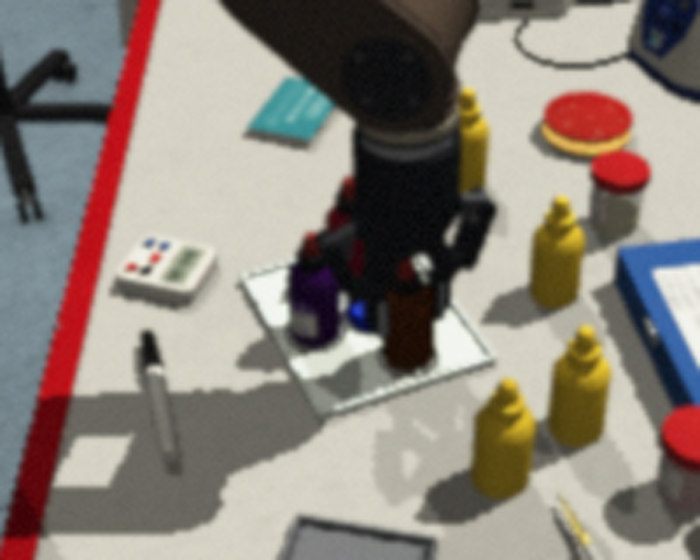

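>>> {"name": "arm_command", "arguments": {"steps": [{"hand": 0.3, "travel": [0, -0.05, 0], "rotation": [0, 0, 0]}, {"hand": 0.3, "travel": [0, -0.1, 0], "rotation": [0, 0, 0]}, {"hand": 0.3, "travel": [0, 0, 0], "rotation": [0, 0, 0]}]}}

```text
time: 6.4
eef_pos: [0.583, -0.0431, 0.1107]
tcp_rot: [-0.586, 0.393, -0.397, 0.587]
contact_force: [0.6, 0.2, -0.2]
opening: 0.477
```

```bash
python3 g.py .582 -.043 .18; python3 - <<'E'
from h import *
p,d=ctrl.read_camera("side"); 
print((pix("side",[[.583,-.083,.111],[.583,-.043,.103],[.583,-.043,.004]])-[140,100])*3.5)
cv2.imwrite("pics/side3c.png",cv2.resize(p[100:260,140:340],None,fx=3.5,fy=3.5,interpolation=cv2.INTER_CUBIC))
E
```

```text
t 6.4 p [ 0.583  -0.0431  0.1107] yaw 22.05 op 0.4771364130458225 F [ 0.585   0.1879 -0.1932]
travel [-0.0008 -0.2311 -0.0019] rotvec [-0.0095  0.0017  0.0071] travel after turn [-0.0017 -0.2311 -0.003 ] dist 0.06934384591538291
[[409.28565169 285.29169103]
 [407.04770867 258.00463957]
 [407.18178148 355.22437894]]
```

View pics/side3c.png

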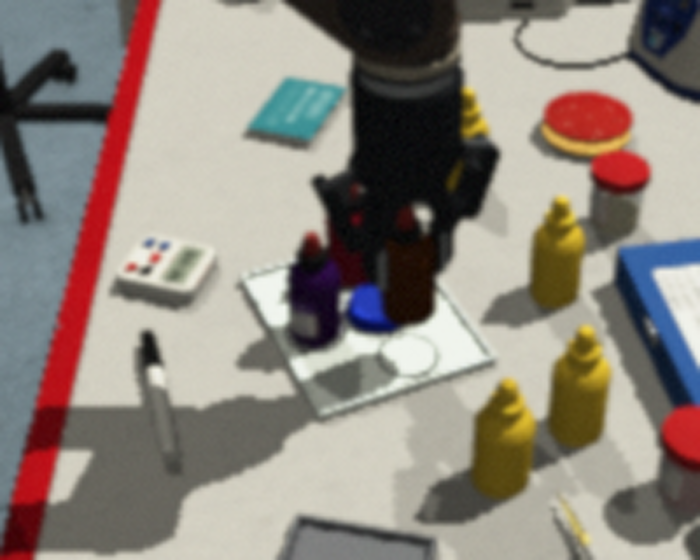

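>>> {"name": "arm_command", "arguments": {"steps": [{"hand": 0.3, "travel": [0, -0.1, 0], "rotation": [-0.009, 0, 0.007]}, {"hand": 0.3, "travel": [0, -0.1, 0], "rotation": [0, 0, 0]}, {"hand": 0.3, "travel": [0.08, 0, -0.055], "rotation": [0, 0, 0]}, {"hand": 0.3, "travel": [0.155, 0, -0.108], "rotation": [0, 0, 0]}, {"hand": 0.3, "travel": [0.155, 0, -0.108], "rotation": [0, 0, 0]}, {"hand": 0.3, "travel": [0.155, 0, -0.108], "rotation": [0, 0, 0]}, {"hand": 0.3, "travel": [0.155, 0, -0.108], "rotation": [0, 0, 0]}, {"hand": 0.3, "travel": [0.08, 0, -0.055], "rotation": [0, 0, 0]}, {"hand": 0.3, "travel": [0.05, 0, -0.03], "rotation": [0, 0, 0]}, {"hand": 0.3, "travel": [0, 0, 0], "rotation": [0, 0, 0]}, {"hand": 0.3, "travel": [0, 0, 0], "rotation": [0, 0, 0]}]}}

```text
time: 7.82
eef_pos: [0.5093, -0.3421, 0.1569]
tcp_rot: [0.587, -0.402, 0.386, -0.586]
contact_force: [0.3, -0.3, -1.6]
opening: 0.475
```

```bash
python3 g.py .508 -.377 .066
```

```text
t 7.83 p [ 0.5093 -0.3421  0.1569] yaw 22.24 op 0.47548620370959016 F [ 0.2659 -0.3392 -1.646 ]
travel [ 0.1117  0.3016 -0.0438] rotvec [ 0.0266  0.0077 -0.0348] travel after turn [ 0.1064  0.3029 -0.0476] dist 0.09737385159384926
```

>>> {"name": "arm_command", "arguments": {"steps": [{"hand": 0.3, "travel": [0.11, 0, -0.044], "rotation": [0.027, 0.008, -0.035]}, {"hand": 0.3, "travel": [0, 0, 0], "rotation": [0, 0, 0]}, {"hand": 0.3, "travel": [0, 0, 0], "rotation": [0, 0, 0]}]}}

```text
time: 8.2
eef_pos: [0.5111, -0.3733, 0.1559]
tcp_rot: [-0.587, 0.394, -0.393, 0.588]
contact_force: [-0.1, 0.1, -0.5]
opening: 0.48
```

```bash
python3 g.py .508 -.377 .066
```

```text
t 8.2 p [ 0.5111 -0.3733  0.1559] yaw 22.31 op 0.47963178800743317 F [-0.0512  0.0673 -0.5425]
travel [ 0.008   0.2996 -0.0146] rotvec [-0.0014  0.0105 -0.004 ] travel after turn [ 0.0074  0.2996 -0.0143] dist 0.09001373670095542
```

>>> {"name": "arm_command", "arguments": {"steps": [{"hand": 0.3, "travel": [0.008, 0.09, -0.012], "rotation": [0, 0.01, -0.004]}, {"hand": 0.3, "travel": [0, 0.09, 0], "rotation": [0, 0, 0]}, {"hand": 0.3, "travel": [0, 0.05, 0], "rotation": [0, 0, 0]}, {"hand": 0.3, "travel": [0, 0, 0], "rotation": [0, 0, 0]}, {"hand": 0.3, "travel": [0, 0, 0], "rotation": [0, 0, 0]}]}}

```text
time: 8.82
eef_pos: [0.5113, -0.3725, 0.0873]
tcp_rot: [-0.587, 0.393, -0.395, 0.588]
contact_force: [-0.2, -0.9, -0.8]
opening: 0.474
```

```bash
python3 g.py .508 -.377 .064
```

```text
t 8.82 p [ 0.5113 -0.3725  0.0873] yaw 22.35 op 0.47359190459560085 F [-0.2198 -0.9434 -0.8128]
travel [ 0.0096  0.0778 -0.0162] rotvec [-0.0042  0.0116  0.003 ] travel after turn [ 0.0098  0.0778 -0.0159] dist 0.024003437533324477
```

>>> {"name": "arm_command", "arguments": {"steps": [{"hand": 0.3, "travel": [0.01, 0.04, -0.016], "rotation": [-0.004, 0.011, 0]}, {"hand": 0.3, "travel": [0, 0.03, 0], "rotation": [0, 0, 0]}, {"hand": 0.3, "travel": [0, 0, 0], "rotation": [0, 0, 0]}, {"hand": 0.3, "travel": [0, 0, 0], "rotation": [0, 0, 0]}]}}

```text
time: 9.32
eef_pos: [0.5087, -0.3785, 0.0669]
tcp_rot: [0.587, -0.394, 0.397, -0.586]
contact_force: [0.0, 0.5, -0.8]
opening: 0.474
```

```bash
python3 g.py .508 -.377 .0635
```

```text
t 9.32 p [ 0.5087 -0.3785  0.0669] yaw 21.98 op 0.47419938342970985 F [ 0.0124  0.5311 -0.8369]
travel [-0.0055  0.0115 -0.0002] rotvec [-0.0023 -0.0008  0.009 ] travel after turn [-0.0054  0.0115 -0.0001] dist 0.0038144112979128304
```

>>> {"name": "arm_command", "arguments": {"steps": [{"hand": 0.3, "travel": [0, 0.01, 0], "rotation": [-0.002, 0, 0.009]}, {"hand": 0.3, "travel": [0, 0, 0], "rotation": [0, 0, 0]}, {"hand": 0.3, "travel": [0, 0, 0], "rotation": [0, 0, 0]}]}}

```text
time: 9.7
eef_pos: [0.5089, -0.3788, 0.0643]
tcp_rot: [-0.586, 0.395, -0.396, 0.586]
contact_force: [0.0, -0.6, -0.3]
opening: 0.477
```

```bash
python3 g.py .508 -.377 .0635
```

```text
t 9.7 p [ 0.5089 -0.3788  0.0643] yaw 21.98 op 0.4765776158903321 F [ 0.0338 -0.5671 -0.3011]
travel [-0.0066  0.0025 -0.0006] rotvec [-0.0009 -0.0008  0.0011] travel after turn [-0.0066  0.0025 -0.0006] dist 0.002139055653876491
```

>>> {"name": "arm_command", "arguments": {"steps": [{"hand": 0.3, "travel": [0, 0.004, 0], "rotation": [0, 0, 0]}, {"hand": 0.75, "travel": [0, 0, 0], "rotation": [0, 0, 0]}, {"hand": 0.75, "travel": [0, 0, 0], "rotation": [0, 0, 0]}, {"hand": 0.75, "travel": [0, 0, 0], "rotation": [0, 0, 0]}, {"hand": 0.75, "travel": [0, -0.08, 0], "rotation": [0, 0, 0]}, {"hand": 0.75, "travel": [0, -0.12, 0], "rotation": [0, 0, 0]}, {"hand": 0.75, "travel": [0, -0.12, 0], "rotation": [0, 0, 0]}, {"hand": 0.75, "travel": [0, -0.1, 0], "rotation": [0, 0, 0]}, {"hand": 0.75, "travel": [0, 0, 0], "rotation": [0, 0, 0]}]}}

```text
time: 10.82
eef_pos: [0.5088, -0.3786, 0.1925]
tcp_rot: [-0.586, 0.395, -0.396, 0.586]
contact_force: [1.4, -0.9, -0.5]
opening: 0.75
```

```bash
python3 g.py .5095 -.0125 .19;  python3 - <<'E'
from h import *
p,d=ctrl.read_camera("side"); 
cv2.imwrite("pics/side4c.png",cv2.resize(p[100:370,140:340],None,fx=2.2,fy=2.2,interpolation=cv2.INTER_CUBIC))
E
```

```text
t 10.82 p [ 0.5088 -0.3786  0.1925] yaw 21.98 op 0.7503039036579783 F [ 1.3926 -0.9406 -0.5233]
travel [-1.1309  0.0083  0.4589] rotvec [-0.0008 -0.0007  0.0006] travel after turn [-1.1308  0.0085  0.4593] dist 0.36615413960304877
```

View pics/side4c.png

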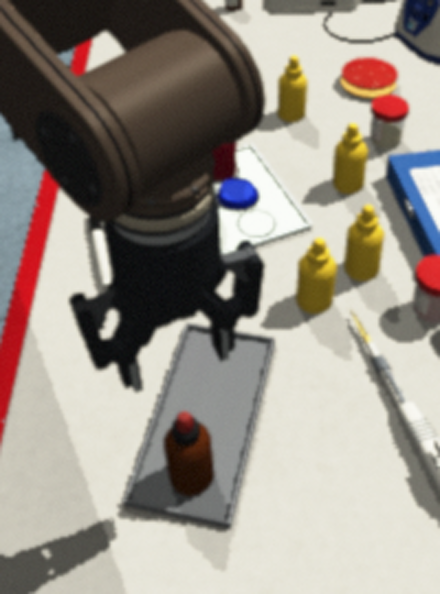

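>>> {"name": "arm_command", "arguments": {"steps": [{"hand": 0.75, "travel": [-0.07, -0.02, 0.03], "rotation": [0, 0, 0]}, {"hand": 0.75, "travel": [-0.13, 0, 0.053], "rotation": [0, 0, 0]}, {"hand": 0.75, "travel": [-0.13, 0, 0.053], "rotation": [0, 0, 0]}, {"hand": 0.75, "travel": [-0.13, 0, 0.053], "rotation": [0, 0, 0]}, {"hand": 0.75, "travel": [-0.13, 0, 0.053], "rotation": [0, 0, 0]}, {"hand": 0.75, "travel": [-0.13, 0, 0.053], "rotation": [0, 0, 0]}, {"hand": 0.75, "travel": [-0.13, 0, 0.053], "rotation": [0, 0, 0]}, {"hand": 0.75, "travel": [-0.13, 0, 0.053], "rotation": [0, 0, 0]}, {"hand": 0.75, "travel": [-0.08, 0, 0.03], "rotation": [0, 0, 0]}, {"hand": 0.75, "travel": [0, 0, 0], "rotation": [0, 0, 0]}, {"hand": 0.75, "travel": [0, 0, 0], "rotation": [0, 0, 0]}]}}

```text
time: 12.25
eef_pos: [0.4955, -0.0082, 0.1816]
tcp_rot: [-0.587, 0.408, -0.38, 0.587]
contact_force: [0.4, -0.2, -0.4]
opening: 0.748
```

```bash
python3 g.py .5095 -.0125 .16
```

```text
t 12.25 p [ 0.4955 -0.0082  0.1816] yaw 22.24 op 0.7484620955427917 F [ 0.4453 -0.1912 -0.401 ]
travel [0.0334 0.0701 0.0393] rotvec [ 0.0414  0.0074 -0.0617] travel after turn [0.0309 0.072  0.0379] dist 0.026104448653674
```

>>> {"name": "arm_command", "arguments": {"steps": [{"hand": 0.75, "travel": [0.032, 0.03, 0.038], "rotation": [0.042, 0.007, -0.062]}, {"hand": 0.75, "travel": [0, 0, 0], "rotation": [0, 0, 0]}, {"hand": 0.75, "travel": [0, 0, 0], "rotation": [0, 0, 0]}]}}

```text
time: 12.62
eef_pos: [0.5086, -0.0143, 0.171]
tcp_rot: [0.586, -0.397, 0.396, -0.585]
contact_force: [-0.3, -0.6, -0.4]
opening: 0.75
```

```bash
python3 g.py .5095 -.0125 .061
```

```text
t 12.62 p [ 0.5086 -0.0143  0.171 ] yaw 21.84 op 0.7504262664801024 F [-0.2749 -0.6432 -0.3556]
travel [-0.0042  0.3665  0.0057] rotvec [ 0.0033 -0.0052 -0.0013] travel after turn [-0.0044  0.3665  0.005 ] dist 0.10997118574515531
```

>>> {"name": "arm_command", "arguments": {"steps": [{"hand": 0.75, "travel": [-0.004, 0.1, 0.006], "rotation": [0.003, -0.005, -0.001]}, {"hand": 0.75, "travel": [0, 0.1, 0], "rotation": [0, 0, 0]}, {"hand": 0.75, "travel": [0, 0.06, 0], "rotation": [0, 0, 0]}, {"hand": 0.75, "travel": [0, 0, 0], "rotation": [0, 0, 0]}, {"hand": 0.75, "travel": [0, 0, 0], "rotation": [0, 0, 0]}]}}

```text
time: 13.25
eef_pos: [0.511, -0.0147, 0.0941]
tcp_rot: [-0.585, 0.395, -0.397, 0.586]
contact_force: [0.7, -0.5, 0.1]
opening: 0.754
```

```bash
python3 g.py .5095 -.0125 .062
```

```text
t 13.25 p [ 0.511  -0.0147  0.0941] yaw 21.81 op 0.7535291990062495 F [ 0.6972 -0.5401  0.0633]
travel [-0.0088  0.1069 -0.0022] rotvec [-0.005  -0.0065  0.0025] travel after turn [-0.0087  0.1069 -0.0018] dist 0.03217949538072058
```

>>> {"name": "arm_command", "arguments": {"steps": [{"hand": 0.75, "travel": [-0.009, 0.05, -0.002], "rotation": [-0.005, -0.006, 0.002]}, {"hand": 0.75, "travel": [0, 0.05, 0], "rotation": [0, 0, 0]}, {"hand": 0.75, "travel": [0, 0, 0], "rotation": [0, 0, 0]}, {"hand": 0.75, "travel": [0, 0, 0], "rotation": [0, 0, 0]}]}}

```text
time: 13.75
eef_pos: [0.5104, -0.0125, 0.0637]
tcp_rot: [-0.586, 0.394, -0.396, 0.586]
contact_force: [-0.7, 0.6, 0.0]
opening: 0.747
```

```bash
python3 g.py .5095 -.0125 .063
```

```text
t 13.75 p [ 0.5104 -0.0125  0.0637] yaw 21.99 op 0.7468063979317199 F [-0.7199  0.6149  0.0177]
travel [-0.0012  0.0024 -0.0027] rotvec [-0.0042 -0.0002  0.0034] travel after turn [-0.0012  0.0024 -0.0027] dist 0.0011519056411775858
```

Close on violet and lift.

>>> {"name": "arm_command", "arguments": {"grip_force": 35, "steps": [{"hand": 0.3, "travel": [0, 0, 0], "rotation": [0, 0, 0]}, {"hand": 0.3, "travel": [0, 0, 0], "rotation": [0, 0, 0]}, {"hand": 0.3, "travel": [0, 0, 0], "rotation": [0, 0, 0]}, {"hand": 0.3, "travel": [0, 0, 0], "rotation": [0, 0, 0]}, {"hand": 0.3, "travel": [0, 0, 0], "rotation": [0, 0, 0]}]}}

```text
time: 14.38
eef_pos: [0.5107, -0.0126, 0.0643]
tcp_rot: [-0.586, 0.394, -0.397, 0.587]
contact_force: [0.1, 0.5, -0.7]
opening: 0.478
```

```bash
python3 g.py .5095 -.0125 .063
```

```text
t 14.38 p [ 0.5107 -0.0126  0.0643] yaw 22.0 op 0.4779982796934366 F [ 0.0893  0.4742 -0.6834]
travel [-0.0018  0.0043 -0.0038] rotvec [-0.0059 -0.0001  0.0045] travel after turn [-0.0018  0.0043 -0.0038] dist 0.0017970493378738647
```

>>> {"name": "arm_command", "arguments": {"steps": [{"hand": 0.3, "travel": [0, -0.06, 0], "rotation": [0, 0, 0]}, {"hand": 0.3, "travel": [0, -0.1, 0], "rotation": [0, 0, 0]}, {"hand": 0.3, "travel": [0, -0.12, 0], "rotation": [0, 0, 0]}, {"hand": 0.3, "travel": [0, -0.12, 0], "rotation": [0, 0, 0]}, {"hand": 0.3, "travel": [0, -0.06, 0], "rotation": [0, 0, 0]}, {"hand": 0.3, "travel": [0, 0, 0], "rotation": [0, 0, 0]}]}}

```text
time: 15.12
eef_pos: [0.5107, -0.0125, 0.2128]
tcp_rot: [-0.585, 0.392, -0.398, 0.587]
contact_force: [-0.2, 0.1, -1.8]
opening: 0.474
```

```bash
python3 g.py .5235 -.3135 .19;  python3 - <<'E'
from h import *
p,d=ctrl.read_camera("side"); 
cv2.imwrite("pics/side5c.png",cv2.resize(p[100:370,140:340],None,fx=2.2,fy=2.2,interpolation=cv2.INTER_CUBIC))
E
```

```text
t 15.12 p [ 0.5107 -0.0125  0.2128] yaw 22.01 op 0.47368619130112044 F [-0.1911  0.0717 -1.8218]
travel [ 0.9459  0.0784 -0.337 ] rotvec [-0.014   0.0001  0.01  ] travel after turn [ 0.9463  0.0759 -0.3364] dist 0.3021648110885113
```

View pics/side5c.png

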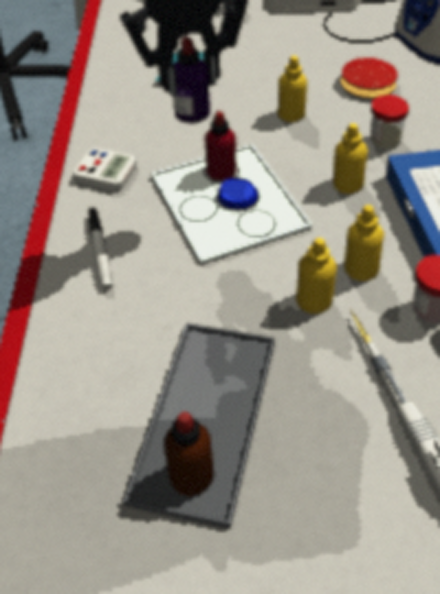

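>>> {"name": "arm_command", "arguments": {"steps": [{"hand": 0.3, "travel": [0.06, 0, -0.02], "rotation": [-0.014, 0, 0.01]}, {"hand": 0.3, "travel": [0.13, 0, -0.046], "rotation": [0, 0, 0]}, {"hand": 0.3, "travel": [0.13, 0, -0.046], "rotation": [0, 0, 0]}, {"hand": 0.3, "travel": [0.13, 0, -0.046], "rotation": [0, 0, 0]}, {"hand": 0.3, "travel": [0.13, 0, -0.046], "rotation": [0, 0, 0]}, {"hand": 0.3, "travel": [0.13, 0, -0.046], "rotation": [0, 0, 0]}, {"hand": 0.3, "travel": [0.13, 0, -0.046], "rotation": [0, 0, 0]}, {"hand": 0.3, "travel": [0.08, 0, -0.03], "rotation": [0, 0, 0]}, {"hand": 0.3, "travel": [0.03, 0, -0.01], "rotation": [0, 0, 0]}, {"hand": 0.3, "travel": [0, 0, 0], "rotation": [0, 0, 0]}, {"hand": 0.3, "travel": [0, 0, 0], "rotation": [0, 0, 0]}]}}

```text
time: 16.55
eef_pos: [0.5167, -0.3282, 0.1971]
tcp_rot: [0.587, -0.405, 0.386, -0.585]
contact_force: [1.2, 0.3, -0.7]
opening: 0.471
```

```bash
python3 g.py .5235 -.3135 .15
```

```text
t 16.55 p [ 0.5167 -0.3282  0.1971] yaw 21.96 op 0.4710462858205044 F [ 1.2025  0.26   -0.7093]
travel [-0.0339  0.1571  0.0421] rotvec [ 0.0322 -0.0016 -0.0393] travel after turn [-0.0371  0.1571  0.0395] dist 0.04983791407876571
```

>>> {"name": "arm_command", "arguments": {"steps": [{"hand": 0.3, "travel": [-0.035, 0.05, 0.04], "rotation": [0.032, -0.002, -0.039]}, {"hand": 0.3, "travel": [0, 0.06, 0], "rotation": [0, 0, 0]}, {"hand": 0.3, "travel": [0, 0, 0], "rotation": [0, 0, 0]}, {"hand": 0.3, "travel": [0, 0, 0], "rotation": [0, 0, 0]}]}}

```text
time: 17.05
eef_pos: [0.5244, -0.3109, 0.1639]
tcp_rot: [0.587, -0.394, 0.394, -0.587]
contact_force: [0.2, -0.5, -0.1]
opening: 0.473
```

```bash
python3 g.py .5235 -.3135 .066
```

```text
t 17.05 p [ 0.5244 -0.3109  0.1639] yaw 22.27 op 0.47320990125243245 F [ 0.2241 -0.4971 -0.1385]
travel [ 0.0066  0.3264 -0.006 ] rotvec [-0.0004  0.0089  0.0013] travel after turn [ 0.0069  0.3264 -0.0059] dist 0.097943233237665
```

>>> {"name": "arm_command", "arguments": {"steps": [{"hand": 0.3, "travel": [0.006, 0.08, -0.006], "rotation": [0, 0.009, 0.001]}, {"hand": 0.3, "travel": [0, 0.09, 0], "rotation": [0, 0, 0]}, {"hand": 0.3, "travel": [0, 0.06, 0], "rotation": [0, 0, 0]}, {"hand": 0.3, "travel": [0, 0.03, 0], "rotation": [0, 0, 0]}, {"hand": 0.3, "travel": [0, 0, 0], "rotation": [0, 0, 0]}, {"hand": 0.3, "travel": [0, 0, 0], "rotation": [0, 0, 0]}]}}

```text
time: 17.8
eef_pos: [0.5262, -0.3169, 0.0888]
tcp_rot: [0.587, -0.392, 0.399, -0.586]
contact_force: [-0.1, -0.5, -1.3]
opening: 0.474
```

```bash
python3 g.py .5235 -.3135 .0645
```

```text
t 17.8 p [ 0.5262 -0.3169  0.0888] yaw 21.96 op 0.4739297167261499 F [-0.0691 -0.4769 -1.2803]
travel [-0.0145  0.0807 -0.0044] rotvec [-0.0077 -0.0014  0.0161] travel after turn [-0.0138  0.0808 -0.0041] dist 0.024635458973639553
```

>>> {"name": "arm_command", "arguments": {"steps": [{"hand": 0.3, "travel": [-0.014, 0.04, -0.004], "rotation": [-0.008, -0.001, 0.016]}, {"hand": 0.3, "travel": [0, 0.03, 0], "rotation": [0, 0, 0]}, {"hand": 0.3, "travel": [0, 0, 0], "rotation": [0, 0, 0]}, {"hand": 0.3, "travel": [0, 0, 0], "rotation": [0, 0, 0]}]}}

```text
time: 18.3
eef_pos: [0.524, -0.3137, 0.0676]
tcp_rot: [0.586, -0.395, 0.396, -0.586]
contact_force: [-0.2, -0.3, -1.0]
opening: 0.476
```

```bash
python3 g.py .5235 -.3135 .0643
```

```text
t 18.3 p [ 0.524  -0.3137  0.0676] yaw 22.0 op 0.47604033441705423 F [-0.1811 -0.2941 -1.0133]
travel [-0.0012  0.011  -0.0015] rotvec [-0.0011  0.      0.0027] travel after turn [-0.0011  0.011  -0.0015] dist 0.0033471037636409666
```

>>> {"name": "arm_command", "arguments": {"steps": [{"hand": 0.3, "travel": [0, 0.01, 0], "rotation": [0, 0, 0.003]}, {"hand": 0.3, "travel": [0, 0, 0], "rotation": [0, 0, 0]}, {"hand": 0.3, "travel": [0, 0.003, 0], "rotation": [0, 0, 0]}, {"hand": 0.3, "travel": [0, 0, 0], "rotation": [0, 0, 0]}]}}

```text
time: 18.8
eef_pos: [0.5246, -0.3141, 0.0644]
tcp_rot: [-0.586, 0.395, -0.396, 0.586]
contact_force: [-0.2, -1.2, -0.3]
opening: 0.475
```

```bash
python3 g.py .5235 -.3135 .0643
```

```text
t 18.8 p [ 0.5246 -0.3141  0.0644] yaw 22.0 op 0.47487244335791406 F [-0.1836 -1.1526 -0.3176]
travel [-0.0033  0.0002 -0.0026] rotvec [-0.0026  0.0001  0.0024] travel after turn [-0.0033  0.0002 -0.0026] dist 0.0012474585067204437
```

>>> {"name": "arm_command", "arguments": {"steps": [{"hand": 0.75, "travel": [0, 0, 0], "rotation": [0, 0, 0]}, {"hand": 0.75, "travel": [0, 0, 0], "rotation": [0, 0, 0]}, {"hand": 0.75, "travel": [0, 0, 0], "rotation": [0, 0, 0]}, {"hand": 0.75, "travel": [0, -0.08, 0], "rotation": [0, 0, 0]}, {"hand": 0.75, "travel": [0, -0.12, 0], "rotation": [0, 0, 0]}, {"hand": 0.75, "travel": [0, -0.12, 0], "rotation": [0, 0, 0]}, {"hand": 0.75, "travel": [0, -0.1, 0], "rotation": [0, 0, 0]}, {"hand": 0.75, "travel": [-0.07, -0.02, 0.03], "rotation": [0, 0, 0]}, {"hand": 0.75, "travel": [-0.13, 0, 0.059], "rotation": [0, 0, 0]}, {"hand": 0.75, "travel": [-0.13, 0, 0.059], "rotation": [0, 0, 0]}, {"hand": 0.75, "travel": [-0.13, 0, 0.059], "rotation": [0, 0, 0]}, {"hand": 0.75, "travel": [-0.13, 0, 0.059], "rotation": [0, 0, 0]}, {"hand": 0.75, "travel": [-0.13, 0, 0.059], "rotation": [0, 0, 0]}, {"hand": 0.75, "travel": [-0.13, 0, 0.059], "rotation": [0, 0, 0]}, {"hand": 0.75, "travel": [-0.13, 0, 0.059], "rotation": [0, 0, 0]}, {"hand": 0.75, "travel": [-0.08, 0, 0.04], "rotation": [0, 0, 0]}, {"hand": 0.75, "travel": [0, 0, 0], "rotation": [0, 0, 0]}, {"hand": 0.75, "travel": [0, 0, 0], "rotation": [0, 0, 0]}]}}

```text
time: 21.05
eef_pos: [0.5275, 0.0597, 0.1862]
tcp_rot: [0.588, -0.402, 0.386, -0.586]
contact_force: [0.2, -0.6, -0.4]
opening: 0.746
```

```bash
python3 g.py .5405 .061 .16
```

```text
t 21.05 p [0.5275 0.0597 0.1862] yaw 22.26 op 0.7458816568556511 F [ 0.2137 -0.6336 -0.3935]
travel [0.0139 0.0866 0.0431] rotvec [ 0.0298  0.0083 -0.0331] travel after turn [0.0122 0.0875 0.0417] dist 0.029309964869488107
```

>>> {"name": "arm_command", "arguments": {"steps": [{"hand": 0.75, "travel": [0.014, 0.05, 0.043], "rotation": [0.03, 0.008, -0.033]}, {"hand": 0.75, "travel": [0, 0, 0], "rotation": [0, 0, 0]}, {"hand": 0.75, "travel": [0, 0, 0], "rotation": [0, 0, 0]}]}}

```text
time: 21.42
eef_pos: [0.5399, 0.0588, 0.1701]
tcp_rot: [0.586, -0.397, 0.396, -0.585]
contact_force: [-0.0, -0.2, 0.5]
opening: 0.751
```

```bash
python3 g.py .5405 .061 .063;  python3 - <<'E'
from h import *
p,d=ctrl.read_camera("side"); 
cv2.imwrite("pics/side6c.png",cv2.resize(p[100:370,140:340],None,fx=2.2,fy=2.2,interpolation=cv2.INTER_CUBIC))
E
```

```text
t 21.43 p [0.5399 0.0588 0.1701] yaw 21.83 op 0.7514431242656648 F [-0.0088 -0.1655  0.4906]
travel [-0.0059  0.357   0.0052] rotvec [ 0.0033 -0.0055 -0.0006] travel after turn [-0.006   0.357   0.0046] dist 0.1071113399955077
```

View pics/side6c.png

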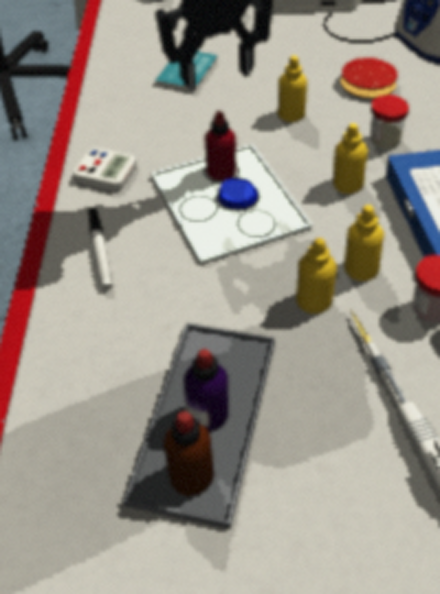

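Two bottles stand in the grey tray (violet at ~(205,385), amber ~(190,450) in the crop). On to red.

>>> {"name": "arm_command", "arguments": {"steps": [{"hand": 0.75, "travel": [-0.006, 0.1, 0.005], "rotation": [0.003, -0.005, -0.001]}, {"hand": 0.75, "travel": [0, 0.1, 0], "rotation": [0, 0, 0]}, {"hand": 0.75, "travel": [0, 0.06, 0], "rotation": [0, 0, 0]}, {"hand": 0.75, "travel": [0, 0, 0], "rotation": [0, 0, 0]}, {"hand": 0.75, "travel": [0, 0, 0], "rotation": [0, 0, 0]}]}}

```text
time: 22.1
eef_pos: [0.5429, 0.0594, 0.0943]
tcp_rot: [-0.585, 0.394, -0.398, 0.587]
contact_force: [0.8, -0.4, -0.3]
opening: 0.749
```

```bash
python3 g.py .5405 .061 .063
```

```text
t 22.1 p [0.5429 0.0594 0.0943] yaw 21.86 op 0.7489447861612434 F [ 0.7992 -0.3771 -0.3281]
travel [-0.0084  0.1043 -0.0061] rotvec [-0.0112 -0.0048  0.0061] travel after turn [-0.0081  0.1043 -0.0055] dist 0.031438681859270054
```

>>> {"name": "arm_command", "arguments": {"steps": [{"hand": 0.75, "travel": [-0.008, 0.05, -0.006], "rotation": [-0.011, -0.005, 0.006]}, {"hand": 0.75, "travel": [0, 0.05, 0], "rotation": [0, 0, 0]}, {"hand": 0.75, "travel": [0, 0, 0], "rotation": [0, 0, 0]}, {"hand": 0.75, "travel": [0, 0, 0], "rotation": [0, 0, 0]}]}}

```text
time: 22.6
eef_pos: [0.5415, 0.061, 0.064]
tcp_rot: [-0.586, 0.394, -0.396, 0.587]
contact_force: [-0.3, 0.0, 0.1]
opening: 0.753
```

```bash
python3 g.py .5405 .061 .063
```

```text
t 22.6 p [0.5415 0.061  0.064 ] yaw 22.02 op 0.7533926930395515 F [-0.3398  0.0377  0.1041]
travel [-0.0012  0.0034 -0.0031] rotvec [-0.0048  0.0008  0.0023] travel after turn [-0.0012  0.0034 -0.0031] dist 0.0014268848452656231
```

>>> {"name": "arm_command", "arguments": {"grip_force": 35, "steps": [{"hand": 0.3, "travel": [0, 0, -0.003], "rotation": [0, 0, 0]}, {"hand": 0.3, "travel": [0, 0, 0], "rotation": [0, 0, 0]}, {"hand": 0.3, "travel": [0, 0, 0], "rotation": [0, 0, 0]}, {"hand": 0.3, "travel": [0, 0, 0], "rotation": [0, 0, 0]}, {"hand": 0.3, "travel": [0, 0, 0], "rotation": [0, 0, 0]}]}}

```text
time: 23.22
eef_pos: [0.541, 0.0606, 0.0646]
tcp_rot: [-0.586, 0.394, -0.396, 0.587]
contact_force: [-1.0, -0.4, -0.3]
opening: 0.471
```

```bash
python3 g.py .5405 .061 .063
```

```text
t 23.23 p [0.541  0.0606 0.0646] yaw 22.03 op 0.4713297608121986 F [-1.0327 -0.4323 -0.3083]
travel [-0.0018  0.0054 -0.001 ] rotvec [-0.0069  0.0008  0.0033] travel after turn [-0.0018  0.0054 -0.001 ] dist 0.0017276017967100448
```

>>> {"name": "arm_command", "arguments": {"steps": [{"hand": 0.3, "travel": [0, -0.06, 0], "rotation": [0, 0, 0]}, {"hand": 0.3, "travel": [0, -0.1, 0], "rotation": [0, 0, 0]}, {"hand": 0.3, "travel": [0, -0.12, 0], "rotation": [0, 0, 0]}, {"hand": 0.3, "travel": [0, -0.12, 0], "rotation": [0, 0, 0]}, {"hand": 0.3, "travel": [0, -0.06, 0], "rotation": [0, 0, 0]}, {"hand": 0.3, "travel": [0, 0, 0], "rotation": [0, 0, 0]}]}}

```text
time: 23.98
eef_pos: [0.5411, 0.0607, 0.2132]
tcp_rot: [-0.585, 0.392, -0.398, 0.588]
contact_force: [0.2, -1.4, -0.6]
opening: 0.473
```

```bash
python3 g.py .539 -.2495 .19
```

```text
t 23.98 p [0.5411 0.0607 0.2132] yaw 22.03 op 0.4730637848875461 F [ 0.1774 -1.396  -0.5928]
travel [ 0.9557  0.078  -0.3949] rotvec [-0.0161  0.001   0.0076] travel after turn [ 0.9562  0.0775 -0.3938] dist 0.31110569557798073
```

>>> {"name": "arm_command", "arguments": {"steps": [{"hand": 0.3, "travel": [0.06, 0, -0.02], "rotation": [-0.016, 0, 0.008]}, {"hand": 0.3, "travel": [0.13, 0, -0.05], "rotation": [0, 0, 0]}, {"hand": 0.3, "travel": [0.13, 0, -0.05], "rotation": [0, 0, 0]}, {"hand": 0.3, "travel": [0.13, 0, -0.05], "rotation": [0, 0, 0]}, {"hand": 0.3, "travel": [0.13, 0, -0.05], "rotation": [0, 0, 0]}, {"hand": 0.3, "travel": [0.13, 0, -0.05], "rotation": [0, 0, 0]}, {"hand": 0.3, "travel": [0.13, 0, -0.05], "rotation": [0, 0, 0]}, {"hand": 0.3, "travel": [0.07, 0, -0.03], "rotation": [0, 0, 0]}, {"hand": 0.3, "travel": [0.02, 0, -0.01], "rotation": [0, 0, 0]}, {"hand": 0.3, "travel": [0, 0, 0], "rotation": [0, 0, 0]}, {"hand": 0.3, "travel": [0, 0, 0], "rotation": [0, 0, 0]}]}}

```text
time: 25.35
eef_pos: [0.5374, -0.2543, 0.1997]
tcp_rot: [0.588, -0.404, 0.388, -0.584]
contact_force: [-0.4, 0.7, -0.7]
opening: 0.474
```

```bash
python3 g.py .539 -.2495 .16
```

```text
t 25.35 p [ 0.5374 -0.2543  0.1997] yaw 21.89 op 0.47402094831772473 F [-0.4115  0.6974 -0.6582]
travel [-0.0107  0.1323  0.0133] rotvec [ 0.0342 -0.0039 -0.032 ] travel after turn [-0.0129  0.1323  0.011 ] dist 0.040021187752303365
```

>>> {"name": "arm_command", "arguments": {"steps": [{"hand": 0.3, "travel": [-0.012, 0.05, 0.012], "rotation": [0.034, -0.004, -0.032]}, {"hand": 0.3, "travel": [0, 0.06, 0], "rotation": [0, 0, 0]}, {"hand": 0.3, "travel": [0, 0, 0], "rotation": [0, 0, 0]}, {"hand": 0.3, "travel": [0, 0, 0], "rotation": [0, 0, 0]}]}}

```text
time: 25.85
eef_pos: [0.5397, -0.2468, 0.1659]
tcp_rot: [-0.587, 0.394, -0.394, 0.587]
contact_force: [0.4, 0.1, 0.2]
opening: 0.469
```

```bash
python3 g.py .539 -.2495 .066
```

```text
t 25.85 p [ 0.5397 -0.2468  0.1659] yaw 22.24 op 0.4688219531728657 F [0.4188 0.0959 0.1578]
travel [ 0.0075  0.3329 -0.0055] rotvec [-0.0004  0.0079  0.    ] travel after turn [ 0.0076  0.3329 -0.0054] dist 0.09990195554593351
```

>>> {"name": "arm_command", "arguments": {"steps": [{"hand": 0.3, "travel": [0.007, 0.09, -0.005], "rotation": [0, 0.008, 0]}, {"hand": 0.3, "travel": [0, 0.09, 0], "rotation": [0, 0, 0]}, {"hand": 0.3, "travel": [0, 0.07, 0], "rotation": [0, 0, 0]}, {"hand": 0.3, "travel": [0, 0.03, 0], "rotation": [0, 0, 0]}, {"hand": 0.3, "travel": [0, 0, 0], "rotation": [0, 0, 0]}, {"hand": 0.3, "travel": [0, 0, 0], "rotation": [0, 0, 0]}]}}

```text
time: 26.6
eef_pos: [0.5431, -0.2519, 0.0856]
tcp_rot: [0.586, -0.392, 0.399, -0.586]
contact_force: [0.7, 0.1, -1.0]
opening: 0.475
```

```bash
python3 g.py .539 -.2495 .0646
```

```text
t 26.6 p [ 0.5431 -0.2519  0.0856] yaw 22.03 op 0.47525195801322495 F [ 0.6591  0.0845 -0.9943]
travel [-0.0131  0.0697 -0.0101] rotvec [-0.0108  0.001   0.0167] travel after turn [-0.0125  0.0699 -0.0098] dist 0.021488406005030113
```

>>> {"name": "arm_command", "arguments": {"steps": [{"hand": 0.3, "travel": [-0.013, 0.035, -0.01], "rotation": [-0.011, 0.001, 0.017]}, {"hand": 0.3, "travel": [0, 0.025, 0], "rotation": [0, 0, 0]}, {"hand": 0.3, "travel": [0, 0, 0], "rotation": [0, 0, 0]}, {"hand": 0.3, "travel": [0, 0, 0], "rotation": [0, 0, 0]}]}}

```text
time: 27.1
eef_pos: [0.5395, -0.2498, 0.068]
tcp_rot: [0.586, -0.395, 0.396, -0.586]
contact_force: [1.2, -0.0, -0.3]
opening: 0.475
```

```bash
python3 g.py .539 -.2495 .0646
```

```text
t 27.1 p [ 0.5395 -0.2498  0.068 ] yaw 22.0 op 0.4751613258159797 F [ 1.1522 -0.0425 -0.3377]
travel [-0.0015  0.0113 -0.0011] rotvec [-0.0019  0.      0.003 ] travel after turn [-0.0015  0.0113 -0.0011] dist 0.0034422247632135074
```

>>> {"name": "arm_command", "arguments": {"steps": [{"hand": 0.3, "travel": [0, 0.01, 0], "rotation": [-0.002, 0, 0.003]}, {"hand": 0.3, "travel": [0, 0, 0], "rotation": [0, 0, 0]}, {"hand": 0.3, "travel": [0, 0.003, 0], "rotation": [0, 0, 0]}, {"hand": 0.3, "travel": [0, 0, 0], "rotation": [0, 0, 0]}]}}

```text
time: 27.6
eef_pos: [0.54, -0.2501, 0.0646]
tcp_rot: [0.586, -0.395, 0.396, -0.586]
contact_force: [-0.2, 0.3, -0.6]
opening: 0.47
```

```bash
python3 g.py .539 -.2495 .0646
```

```text
t 27.6 p [ 0.54   -0.2501  0.0646] yaw 22.01 op 0.46979447458578033 F [-0.2486  0.3145 -0.635 ]
travel [-0.0033 -0.     -0.0023] rotvec [-0.0012  0.0002  0.0022] travel after turn [-0.0033 -0.     -0.0023] dist 0.0011975593467501108
```

>>> {"name": "arm_command", "arguments": {"steps": [{"hand": 0.75, "travel": [0, 0, 0], "rotation": [0, 0, 0]}, {"hand": 0.75, "travel": [0, 0, 0], "rotation": [0, 0, 0]}, {"hand": 0.75, "travel": [0, 0, 0], "rotation": [0, 0, 0]}, {"hand": 0.75, "travel": [0, -0.08, 0], "rotation": [0, 0, 0]}, {"hand": 0.75, "travel": [0, -0.12, 0], "rotation": [0, 0, 0]}, {"hand": 0.75, "travel": [0, -0.12, 0], "rotation": [0, 0, 0]}, {"hand": 0.75, "travel": [0, -0.1, 0], "rotation": [0, 0, 0]}, {"hand": 0.85, "travel": [-0.07, -0.02, 0.03], "rotation": [0, 0, 0]}, {"hand": 0.85, "travel": [-0.13, 0, 0.07], "rotation": [0, 0, 0]}, {"hand": 0.85, "travel": [-0.13, 0, 0.07], "rotation": [0, 0, 0]}, {"hand": 0.85, "travel": [-0.13, 0, 0.07], "rotation": [0, 0, 0]}, {"hand": 0.85, "travel": [-0.13, 0, 0.07], "rotation": [0, 0, 0]}, {"hand": 0.85, "travel": [-0.08, 0, 0.04], "rotation": [0, 0, 0]}, {"hand": 0.85, "travel": [-0.05, 0, 0.02], "rotation": [0, 0, 0]}, {"hand": 0.85, "travel": [0, 0, 0], "rotation": [0, 0, 0]}, {"hand": 0.85, "travel": [0, 0, 0], "rotation": [0, 0, 0]}]}}

```text
time: 29.6
eef_pos: [0.5552, 0.0085, 0.1905]
tcp_rot: [0.587, -0.4, 0.389, -0.586]
contact_force: [-0.5, -0.3, -0.4]
opening: 0.85
```

```bash
python3 g.py .5615 .009 .13; python3 - <<'E'
from ov import *
th=np.radians(22); F=np.array([.5610,.0095]); r=np.array([[np.cos(th),-np.sin(th)],[np.sin(th),np.cos(th)]])
C=F-r@[.014,0]
it=[(circ(*F,.027,.018),(0,255,255)),(rect(*C,th,.075,.09,.008),(0,255,0))]
for p in [(.014,.056),(-.042,0),(.014,-.056)]: it+=[(circ(*(C+r@p),.0225,.004),(255,0,255))]
p,d=ctrl.read_camera("side"); 
cv2.imwrite("pics/side7c.png",cv2.resize(p[100:370,140:340],None,fx=2.2,fy=2.2,interpolation=cv2.INTER_CUBIC))
overlay("side",p,it,(200,140,300,225),7,"pics/ov_s2.png")
p,d=ctrl.read_camera("top"); cv2.imwrite("pics/top7.png",p)
E
```

```text
t 29.6 p [0.5552 0.0085 0.1905] yaw 22.1 op 0.8501502251308044 F [-0.5088 -0.3381 -0.3905]
travel [0.0087 0.2013 0.0224] rotvec [ 0.0206  0.0031 -0.0217] travel after turn [0.0063 0.2016 0.0202] dist 0.060811332260545324
```

View pics/side7c.png

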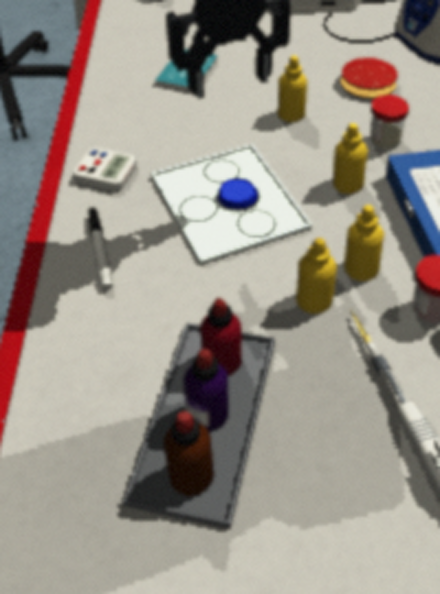

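View pics/ov_s2.png

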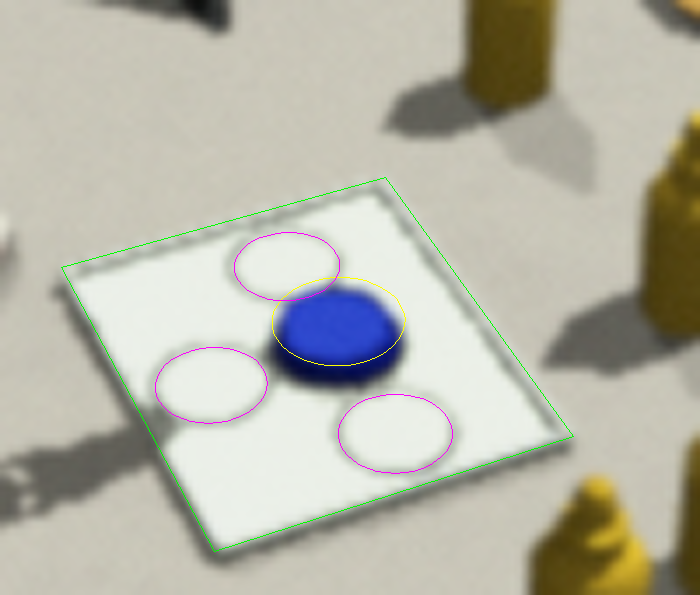

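>>> {"name": "arm_command", "arguments": {"steps": [{"hand": 0.65, "travel": [0.009, 0.1, 0.022], "rotation": [0.02, 0.003, -0.022]}, {"hand": 0.65, "travel": [0, 0, 0], "rotation": [0, 0, 0]}, {"hand": 0.65, "travel": [0, 0, 0], "rotation": [0, 0, 0]}, {"hand": 0.65, "travel": [0, 0, 0], "rotation": [0, 0, 0]}]}}

```text
time: 30.2
eef_pos: [0.5637, 0.005, 0.1629]
tcp_rot: [-0.585, 0.396, -0.398, 0.586]
contact_force: [-0.1, 0.2, 0.6]
opening: 0.65
```

```bash
cat > tip.py <<'E'
from g import *
go(.5615,.009,.032)
p,d=ctrl.read_camera("side"); s=ctrl.get_state(); W=cloud("side",d); T=s['eef_pos']
m=(np.hypot(W[...,0]-T[0],W[...,1]-T[1])<.07)&(W[...,2]>.05)&(W[...,2]<T[2]+.03)
for sg in (-1,1):
    a=np.radians(22);c=(W[...,0]-T[0])*np.cos(a)+(W[...,1]-T[1])*np.sin(a)
    q=m&(c*sg>0); z=np.sort(W[q][:,2])-T[2]; P=W[q]; P=P[np.argsort(P[:,2])][:8]
    print(sg,q.sum(),z[:8].round(4), (P.mean(0)-T).round(4), "jaw coord",np.sort(c[q]*sg)[:5].round(4))
cv2.imwrite("pics/tip.png",cv2.resize(p[90:200,180:310],None,fx=5,fy=5,interpolation=cv2.INTER_CUBIC))
E
python3 tip.py
```

```text
t 30.2 p [0.5637 0.005  0.1629] yaw 21.69 op 0.6495231278589092 F [-0.1125  0.1673  0.5969]
travel [-0.0164  0.4364 -0.0034] rotvec [-0.0066 -0.0104  0.0053] travel after turn [-0.0152  0.4365 -0.0018] dist 0.131019795860795
-1 120 [-0.0188 -0.0182 -0.0165 -0.016  -0.0159 -0.0144 -0.0144 -0.0141] [-0.0286 -0.0199 -0.016 ] jaw coord [0.0277 0.0285 0.0286 0.0288 0.0291]
1 139 [-0.0207 -0.0198 -0.0196 -0.0182 -0.0179 -0.0176 -0.0172 -0.0166] [ 0.0264  0.009  -0.0184] jaw coord [0.0251 0.0252 0.0256 0.0259 0.0262]
```

View pics/tip.png

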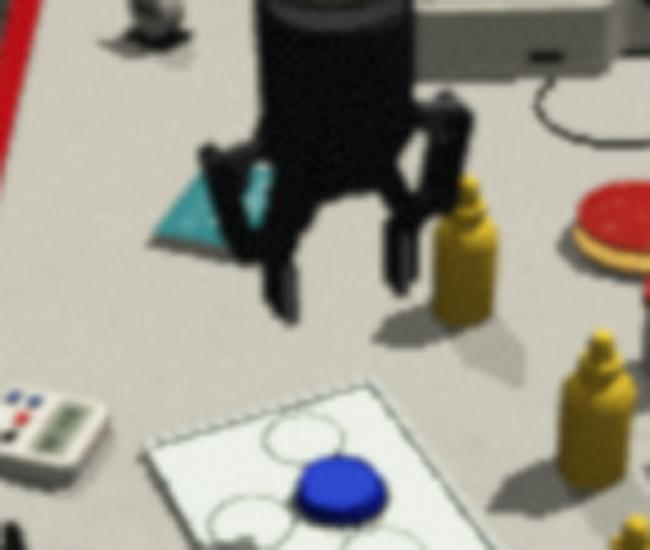

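>>> {"name": "arm_command", "arguments": {"steps": [{"hand": 0.8, "travel": [-0.015, 0.08, -0.003], "rotation": [-0.007, -0.01, 0.005]}, {"hand": 0.8, "travel": [0, 0.1, 0], "rotation": [0, 0, 0]}, {"hand": 0.8, "travel": [0, 0.1, 0], "rotation": [0, 0, 0]}, {"hand": 0.8, "travel": [0, 0.03, 0], "rotation": [0, 0, 0]}, {"hand": 0.8, "travel": [0, 0, 0], "rotation": [0, 0, 0]}, {"hand": 0.8, "travel": [0, 0, 0], "rotation": [0, 0, 0]}]}}

```text
time: 31.0
eef_pos: [0.5667, 0.0079, 0.0754]
tcp_rot: [-0.584, 0.391, -0.4, 0.588]
contact_force: [0.6, 0.1, 0.3]
opening: 0.798
```

```bash
python3 g.py .5615 .009 .029
```

```text
t 31.0 p [0.5667 0.0079 0.0754] yaw 22.01 op 0.7975620198541679 F [0.6443 0.0526 0.3042]
travel [-0.011   0.1543 -0.0166] rotvec [-0.0219  0.0002  0.014 ] travel after turn [-0.0098  0.1546 -0.0149] dist 0.04668634833989324
```

>>> {"name": "arm_command", "arguments": {"steps": [{"hand": 0.8, "travel": [-0.011, 0.06, -0.017], "rotation": [-0.022, 0, 0.014]}, {"hand": 0.8, "travel": [0, 0.05, 0], "rotation": [0, 0, 0]}, {"hand": 0.8, "travel": [0, 0, 0], "rotation": [0, 0, 0]}, {"hand": 0.8, "travel": [0, 0, 0], "rotation": [0, 0, 0]}]}}

```text
time: 31.5
eef_pos: [0.5616, 0.0089, 0.0416]
tcp_rot: [-0.586, 0.395, -0.396, 0.586]
contact_force: [0.4, 0.1, 0.2]
opening: 0.799
```

```bash
python3 g.py .5615 .009 .029
```

```text
t 31.5 p [0.5616 0.0089 0.0416] yaw 22.0 op 0.7986853959962918 F [0.4337 0.1156 0.2346]
travel [-0.0003  0.042  -0.0003] rotvec [-0.0027  0.0001  0.0016] travel after turn [-0.0003  0.042  -0.0002] dist 0.012604128074267484
```

>>> {"name": "arm_command", "arguments": {"steps": [{"hand": 0.8, "travel": [0, 0.025, 0], "rotation": [-0.002, 0, 0.001]}, {"hand": 0.8, "travel": [0, 0.01, 0], "rotation": [0, 0, 0]}, {"hand": 0.8, "travel": [0, 0, 0], "rotation": [0, 0, 0]}, {"hand": 0.8, "travel": [0, 0, 0], "rotation": [0, 0, 0]}]}}

```text
time: 32.0
eef_pos: [0.5622, 0.0089, 0.0309]
tcp_rot: [-0.586, 0.395, -0.396, 0.586]
contact_force: [0.7, 0.3, -0.3]
opening: 0.8
```

```bash
python3 g.py .5615 .009 .029
```

```text
t 32.0 p [0.5622 0.0089 0.0309] yaw 22.01 op 0.800030639611013 F [ 0.7385  0.2876 -0.3052]
travel [-0.0012  0.0065 -0.0019] rotvec [-0.0025  0.0003  0.0018] travel after turn [-0.0012  0.0065 -0.0019] dist 0.0020591621356493206
```

>>> {"name": "arm_command", "arguments": {"grip_force": 25, "steps": [{"hand": 0.8, "travel": [0, 0.007, -0.002], "rotation": [0, 0, 0]}, {"hand": 0.5, "travel": [0, 0, 0], "rotation": [0, 0, 0]}, {"hand": 0.5, "travel": [0, 0, 0], "rotation": [0, 0, 0]}, {"hand": 0.5, "travel": [0, 0, 0], "rotation": [0, 0, 0]}, {"hand": 0.5, "travel": [0, 0, 0], "rotation": [0, 0, 0]}]}}

```text
time: 32.62
eef_pos: [0.5619, 0.0086, 0.0293]
tcp_rot: [-0.586, 0.395, -0.396, 0.587]
contact_force: [-0.4, 0.0, 1.2]
opening: 0.609
```

```bash
python3 tip.py
```

```text
t 32.62 p [0.5619 0.0086 0.0293] yaw 22.01 op 0.6090098553349268 F [-0.3534  0.0194  1.1906]
travel [-0.0018 -0.0091 -0.0006] rotvec [-0.0038  0.0004  0.0027] travel after turn [-0.0018 -0.009  -0.0006] dist 0.002772260446859988
-1 27 [0.0211 0.0227 0.0228 0.0228 0.0229 0.023  0.0234 0.0236] [-0.0321 -0.0223  0.0228] jaw coord [0.0282 0.029  0.0303 0.031  0.0317]
1 30 [0.0214 0.0215 0.0219 0.0222 0.0224 0.023  0.0243 0.0245] [0.0351 0.0071 0.0226] jaw coord [0.0246 0.0254 0.0261 0.0263 0.0265]
```

View pics/tip.png

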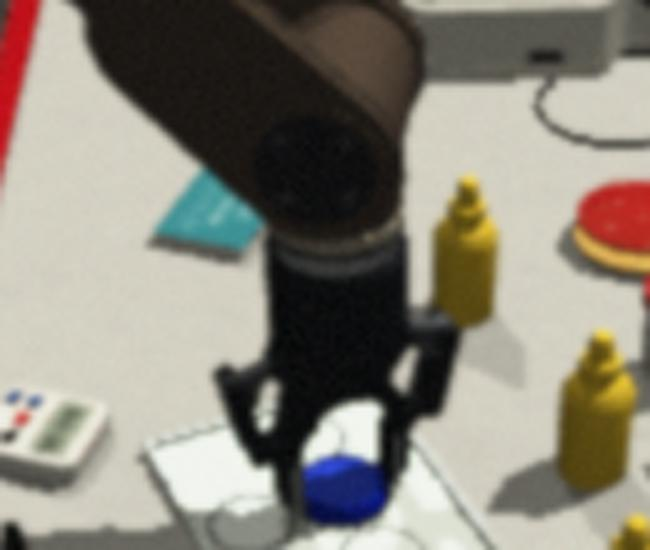

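>>> {"name": "arm_command", "arguments": {"grip_force": 40, "steps": [{"hand": 0.4, "travel": [0, 0, 0], "rotation": [0, 0, 0]}, {"hand": 0.4, "travel": [0, -0.04, 0], "rotation": [0, 0, 0]}, {"hand": 0.4, "travel": [0, -0.1, 0], "rotation": [0, 0, 0]}, {"hand": 0.4, "travel": [0, -0.1, 0], "rotation": [0, 0, 0]}, {"hand": 0.4, "travel": [0, -0.1, 0], "rotation": [0, 0, 0]}, {"hand": 0.4, "travel": [0, 0, 0], "rotation": [0, 0, 0]}]}}

```text
time: 33.42
eef_pos: [0.5616, 0.0087, 0.1364]
tcp_rot: [-0.586, 0.394, -0.396, 0.587]
contact_force: [1.2, -0.1, -0.1]
opening: 0.61
```

```bash
python3 tip.py; python3 g.py .487 .3135 .13
```

```text
t 33.42 p [0.5616 0.0087 0.1364] yaw 22.01 op 0.6095118889958837 F [ 1.2061 -0.0696 -0.1119]
travel [-0.0017  0.348  -0.0008] rotvec [-0.0049  0.0003  0.0031] travel after turn [-0.0011  0.348   0.0001] dist 0.1044076989682117
-1 224 [-0.0235 -0.0232 -0.0224 -0.0221 -0.0216 -0.0215 -0.0209 -0.0205] [-0.0031 -0.0251 -0.022 ] jaw coord [0.0008 0.001  0.0011 0.0012 0.0013]
1 223 [-0.0232 -0.0225 -0.0221 -0.021  -0.0202 -0.0193 -0.019  -0.0183] [ 0.0174 -0.0175 -0.0207] jaw coord [0.0004 0.0004 0.0005 0.0005 0.0005]
t 33.48 p [0.5604 0.0089 0.1345] yaw 22.01 op 0.6058805400974528 F [-0.2471  0.4623 -0.509 ]
travel [-1.0331  0.0152  0.1539] rotvec [ 0.0011  0.0004 -0.0004] travel after turn [-1.0332  0.015   0.1537] dist 0.3133873197820392
```

View pics/tip.png

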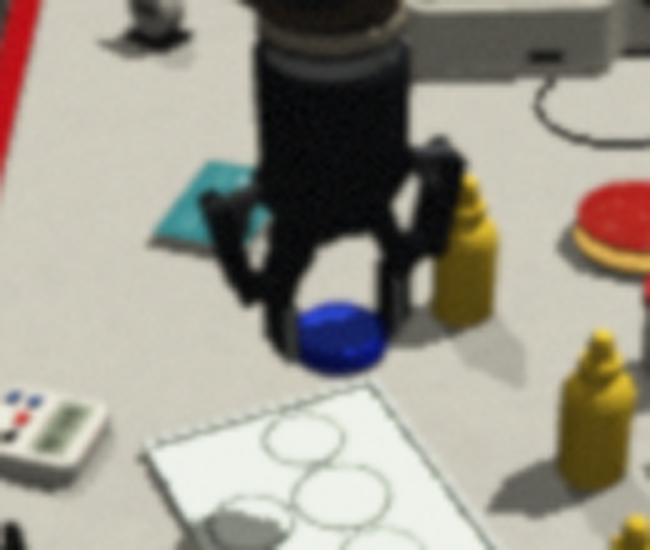

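>>> {"name": "arm_command", "arguments": {"steps": [{"hand": 0.4, "travel": [-0.07, -0.03, 0.01], "rotation": [0, 0, 0]}, {"hand": 0.4, "travel": [-0.13, 0, 0.02], "rotation": [0, 0, 0]}, {"hand": 0.4, "travel": [-0.13, 0, 0.02], "rotation": [0, 0, 0]}, {"hand": 0.4, "travel": [-0.13, 0, 0.02], "rotation": [0, 0, 0]}, {"hand": 0.4, "travel": [-0.13, 0, 0.02], "rotation": [0, 0, 0]}, {"hand": 0.4, "travel": [-0.13, 0, 0.02], "rotation": [0, 0, 0]}, {"hand": 0.4, "travel": [-0.13, 0, 0.02], "rotation": [0, 0, 0]}, {"hand": 0.4, "travel": [-0.09, 0, 0.01], "rotation": [0, 0, 0]}, {"hand": 0.4, "travel": [-0.04, 0, 0.01], "rotation": [0, 0, 0]}, {"hand": 0.4, "travel": [0, 0, 0], "rotation": [0, 0, 0]}, {"hand": 0.4, "travel": [0, 0, 0], "rotation": [0, 0, 0]}]}}

```text
time: 34.85
eef_pos: [0.477, 0.3133, 0.1334]
tcp_rot: [0.592, -0.401, 0.388, -0.581]
contact_force: [-0.1, 0.2, -0.3]
opening: 0.605
```

```bash
python3 g.py .487 .3135 .08
```

```text
t 34.85 p [0.477  0.3133 0.1334] yaw 22.14 op 0.6053787226698738 F [-0.0939  0.2481 -0.3299]
travel [0.0132 0.1772 0.0353] rotvec [ 0.0458  0.0046 -0.0136] travel after turn [0.0119 0.1781 0.0311] dist 0.05434020260682109
```

>>> {"name": "arm_command", "arguments": {"steps": [{"hand": 0.4, "travel": [0.013, 0.06, 0.035], "rotation": [0.046, 0.005, -0.014]}, {"hand": 0.4, "travel": [0, 0.06, 0], "rotation": [0, 0, 0]}, {"hand": 0.4, "travel": [0, 0, 0], "rotation": [0, 0, 0]}, {"hand": 0.4, "travel": [0, 0, 0], "rotation": [0, 0, 0]}]}}

```text
time: 35.35
eef_pos: [0.4889, 0.3108, 0.0961]
tcp_rot: [0.586, -0.397, 0.397, -0.585]
contact_force: [-0.4, 0.3, -0.2]
opening: 0.609
```

```bash
python3 g.py .487 .3135 .0365; python3 - <<'E'
from ov import *
p=np.radians(70.2-90)
im,_=ctrl.read_camera("top"); cv2.imwrite("pics/top8.png",im)
im,_=ctrl.read_camera("side"); 
it=[(rect(.487,.3135,p,.034,.05,.01),(0,255,255)),(circ(.487,.3135,.027,.01),(255,255,255))]
overlay("side",im,it,(180,90,280,170),7,"pics/ov_s8.png")
E
```

```text
t 35.35 p [0.4889 0.3108 0.0961] yaw 21.73 op 0.6093544748572489 F [-0.3642  0.3452 -0.1724]
travel [-0.0108  0.1987 -0.0027] rotvec [ 0.0007 -0.0088  0.0012] travel after turn [-0.0107  0.1987 -0.0027] dist 0.05970506872623198
```

View pics/ov_s8.png

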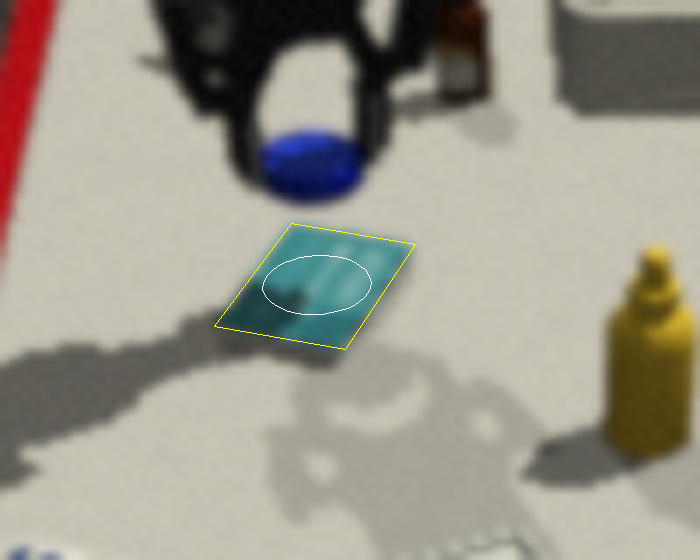

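>>> {"name": "arm_command", "arguments": {"steps": [{"hand": 0.4, "travel": [-0.01, 0.06, -0.004], "rotation": [0.001, -0.009, 0.001]}, {"hand": 0.4, "travel": [0, 0.05, 0], "rotation": [0, 0, 0]}, {"hand": 0.4, "travel": [0, 0, 0], "rotation": [0, 0, 0]}, {"hand": 0.4, "travel": [0, 0, 0], "rotation": [0, 0, 0]}]}}

```text
time: 35.95
eef_pos: [0.4863, 0.3137, 0.0611]
tcp_rot: [-0.586, 0.395, -0.395, 0.587]
contact_force: [-0.2, -0.3, -0.7]
opening: 0.604
```

```bash
python3 g.py .487 .313 .0353
```

```text
t 35.95 p [0.4863 0.3137 0.0611] yaw 22.07 op 0.604299832990952 F [-0.2133 -0.2691 -0.6731]
travel [0.0032 0.0859 0.0013] rotvec [-0.0009  0.0023 -0.    ] travel after turn [0.0032 0.0859 0.0013] dist 0.02580445602001571
```

>>> {"name": "arm_command", "arguments": {"steps": [{"hand": 0.4, "travel": [0.003, 0.04, 0.001], "rotation": [-0.001, 0.002, 0]}, {"hand": 0.4, "travel": [0, 0.03, 0], "rotation": [0, 0, 0]}, {"hand": 0.4, "travel": [0, 0, 0], "rotation": [0, 0, 0]}, {"hand": 0.4, "travel": [0, 0, 0], "rotation": [0, 0, 0]}]}}

```text
time: 36.45
eef_pos: [0.4873, 0.3131, 0.0389]
tcp_rot: [-0.586, 0.395, -0.396, 0.586]
contact_force: [0.3, 0.2, -0.5]
opening: 0.607
```

```bash
python3 g.py .487 .313 .0353
```

```text
t 36.45 p [0.4873 0.3131 0.0389] yaw 22.0 op 0.6074142531099365 F [ 0.2579  0.2174 -0.5124]
travel [-0.0002  0.0121 -0.001 ] rotvec [-0.0013 -0.      0.    ] travel after turn [-0.0002  0.0121 -0.001 ] dist 0.0036448123618352743
```

>>> {"name": "arm_command", "arguments": {"steps": [{"hand": 0.4, "travel": [0, 0.008, 0], "rotation": [0, 0, 0]}, {"hand": 0.4, "travel": [0, 0, 0], "rotation": [0, 0, 0]}, {"hand": 0.4, "travel": [0, 0.004, 0], "rotation": [0, 0, 0]}, {"hand": 0.4, "travel": [0, 0, 0], "rotation": [0, 0, 0]}]}}

```text
time: 36.95
eef_pos: [0.488, 0.3133, 0.0361]
tcp_rot: [-0.585, 0.395, -0.396, 0.587]
contact_force: [0.4, 0.5, -1.0]
opening: 0.612
```

```bash
python3 g.py .487 .313 .0353
```

```text
t 36.95 p [0.488  0.3133 0.0361] yaw 22.0 op 0.611877028074857 F [ 0.3689  0.5306 -1.0188]
travel [-0.0001  0.0025 -0.0034] rotvec [-0.005  0.    -0.   ] travel after turn [-0.0001  0.0026 -0.0034] dist 0.0012839808005299656
```

Within 1 mm; release and lift, then look.

>>> {"name": "arm_command", "arguments": {"steps": [{"hand": 0.4, "travel": [0, 0.003, -0.003], "rotation": [0, 0, 0]}, {"hand": 0.4, "travel": [0, 0, 0], "rotation": [0, 0, 0]}, {"hand": 0.8, "travel": [0, 0, 0], "rotation": [0, 0, 0]}, {"hand": 0.8, "travel": [0, 0, 0], "rotation": [0, 0, 0]}, {"hand": 0.8, "travel": [0, 0, 0], "rotation": [0, 0, 0]}, {"hand": 0.8, "travel": [0, -0.06, 0], "rotation": [0, 0, 0]}, {"hand": 0.75, "travel": [0, -0.12, 0], "rotation": [0, 0, 0]}, {"hand": 0.75, "travel": [0, -0.12, 0], "rotation": [0, 0, 0]}, {"hand": 0.75, "travel": [0, -0.12, 0], "rotation": [0, 0, 0]}, {"hand": 0.75, "travel": [0, -0.06, 0], "rotation": [0, 0, 0]}, {"hand": 0.75, "travel": [0, 0, 0], "rotation": [0, 0, 0]}]}}

```text
time: 38.33
eef_pos: [0.4871, 0.3131, 0.1886]
tcp_rot: [-0.584, 0.394, -0.397, 0.588]
contact_force: [0.2, 0.4, -0.9]
opening: 0.751
```

```bash
python3 g.py .54 -.2501 .2; python3 - <<'E'
from ov import *
p=np.radians(70.2-90)
im,_=ctrl.read_camera("side"); 
it=[(rect(.487,.313,p,.034,.05,.01),(0,255,255)),(circ(.487,.313,.027,.024),(255,255,255))]
overlay("side",im,it,(180,90,280,170),7,"pics/ov_s9.png")
E
```

```text
t 38.33 p [0.4871 0.3131 0.1886] yaw 22.0 op 0.7511780356451807 F [ 0.2288  0.4184 -0.8789]
travel [ 1.8065 -0.0416 -0.5397] rotvec [-0.0122  0.0001 -0.0002] travel after turn [ 1.8065 -0.0379 -0.5399] dist 0.5657621925508237
```

View pics/ov_s9.png

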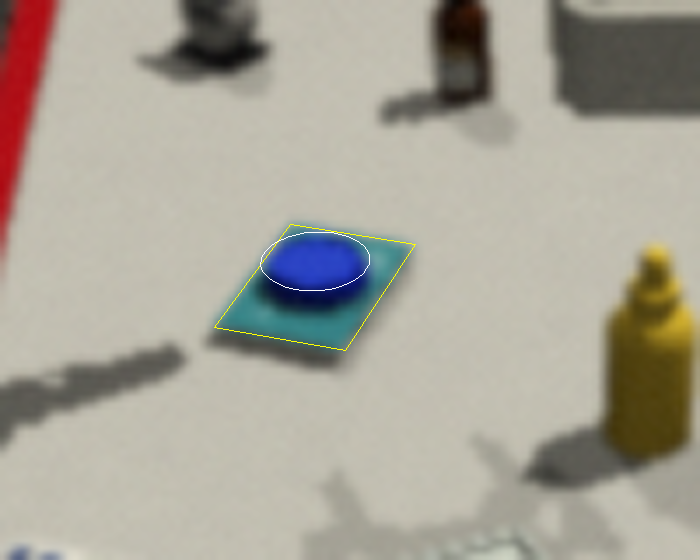

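>>> {"name": "arm_command", "arguments": {"steps": [{"hand": 0.75, "travel": [0.07, -0.06, -0.02], "rotation": [-0.012, 0, 0]}, {"hand": 0.75, "travel": [0.135, 0, -0.041], "rotation": [0, 0, 0]}, {"hand": 0.75, "travel": [0.135, 0, -0.041], "rotation": [0, 0, 0]}, {"hand": 0.75, "travel": [0.135, 0, -0.041], "rotation": [0, 0, 0]}, {"hand": 0.75, "travel": [0.135, 0, -0.041], "rotation": [0, 0, 0]}, {"hand": 0.75, "travel": [0.135, 0, -0.041], "rotation": [0, 0, 0]}, {"hand": 0.75, "travel": [0.135, 0, -0.041], "rotation": [0, 0, 0]}, {"hand": 0.75, "travel": [0.135, 0, -0.041], "rotation": [0, 0, 0]}, {"hand": 0.75, "travel": [0.135, 0, -0.041], "rotation": [0, 0, 0]}, {"hand": 0.75, "travel": [0.135, 0, -0.041], "rotation": [0, 0, 0]}, {"hand": 0.75, "travel": [0.135, 0, -0.041], "rotation": [0, 0, 0]}, {"hand": 0.75, "travel": [0.135, 0, -0.041], "rotation": [0, 0, 0]}, {"hand": 0.75, "travel": [0.08, 0, -0.03], "rotation": [0, 0, 0]}, {"hand": 0.75, "travel": [0.05, 0, -0.02], "rotation": [0, 0, 0]}, {"hand": 0.75, "travel": [0, 0, 0], "rotation": [0, 0, 0]}, {"hand": 0.75, "travel": [0, 0, 0], "rotation": [0, 0, 0]}]}}

```text
time: 40.38
eef_pos: [0.5171, -0.2273, 0.1723]
tcp_rot: [0.594, -0.413, 0.376, -0.579]
contact_force: [-0.7, -0.6, 0.5]
opening: 0.751
```

```bash
python3 g.py .54 -.2501 .17
```

```text
t 40.38 p [ 0.5171 -0.2273  0.1723] yaw 22.15 op 0.7506309875939932 F [-0.6665 -0.6354  0.4875]
travel [0.0991 0.0024 0.0423] rotvec [ 0.0892  0.0035 -0.0597] travel after turn [0.0989 0.0075 0.0422] dist 0.03232974288108757
```

>>> {"name": "arm_command", "arguments": {"steps": [{"hand": 0.75, "travel": [0.09, 0, 0.042], "rotation": [0.089, 0.003, -0.06]}, {"hand": 0.75, "travel": [0, 0, 0], "rotation": [0, 0, 0]}, {"hand": 0.75, "travel": [0, 0, 0], "rotation": [0, 0, 0]}]}}

```text
time: 40.75
eef_pos: [0.539, -0.244, 0.1703]
tcp_rot: [-0.587, 0.395, -0.394, 0.587]
contact_force: [0.1, -0.1, 0.4]
opening: 0.75
```

```bash
python3 g.py .54 -.2501 .0646
```

```text
t 40.75 p [ 0.539  -0.244   0.1703] yaw 22.23 op 0.7495958034555319 F [ 0.082  -0.086   0.4447]
travel [ 0.0208  0.3522 -0.0046] rotvec [ 0.0004  0.0077 -0.0039] travel after turn [ 0.0201  0.3522 -0.0046] dist 0.10583886541596131
```

>>> {"name": "arm_command", "arguments": {"steps": [{"hand": 0.75, "travel": [0.02, 0.08, -0.005], "rotation": [0, 0.008, -0.004]}, {"hand": 0.75, "travel": [0, 0.1, 0], "rotation": [0, 0, 0]}, {"hand": 0.75, "travel": [0, 0.06, 0], "rotation": [0, 0, 0]}, {"hand": 0.75, "travel": [0, 0, 0], "rotation": [0, 0, 0]}, {"hand": 0.75, "travel": [0, 0, 0], "rotation": [0, 0, 0]}]}}

```text
time: 41.38
eef_pos: [0.5403, -0.2471, 0.0988]
tcp_rot: [0.587, -0.394, 0.395, -0.587]
contact_force: [-0.7, 0.2, 0.5]
opening: 0.75
```

```bash
python3 g.py .54 -.2501 .0646
```

```text
t 41.38 p [ 0.5403 -0.2471  0.0988] yaw 22.21 op 0.7498129979988556 F [-0.6558  0.1538  0.5367]
travel [ 0.0087  0.114  -0.0046] rotvec [-0.0004  0.007   0.0021] travel after turn [ 0.0088  0.114  -0.0046] dist 0.03433441418551885
```

>>> {"name": "arm_command", "arguments": {"steps": [{"hand": 0.75, "travel": [0.009, 0.06, -0.005], "rotation": [0, 0.007, 0.002]}, {"hand": 0.75, "travel": [0, 0.05, 0], "rotation": [0, 0, 0]}, {"hand": 0.75, "travel": [0, 0, 0], "rotation": [0, 0, 0]}, {"hand": 0.75, "travel": [0, 0, 0], "rotation": [0, 0, 0]}]}}

```text
time: 41.88
eef_pos: [0.5408, -0.2511, 0.0652]
tcp_rot: [-0.586, 0.395, -0.397, 0.586]
contact_force: [-0.0, 0.5, 0.3]
opening: 0.75
```

```bash
python3 g.py .54 -.2501 .0646
```

```text
t 41.88 p [ 0.5408 -0.2511  0.0652] yaw 21.97 op 0.7502838790634901 F [-0.0138  0.4553  0.331 ]
travel [-0.0042  0.0019 -0.001 ] rotvec [-0.0032 -0.0009  0.0044] travel after turn [-0.0042  0.0019 -0.001 ] dist 0.001413552026675909
```

>>> {"name": "arm_command", "arguments": {"grip_force": 35, "steps": [{"hand": 0.75, "travel": [-0.004, 0.001, -0.001], "rotation": [-0.003, 0, 0.004]}, {"hand": 0.3, "travel": [0, 0, 0], "rotation": [0, 0, 0]}, {"hand": 0.3, "travel": [0, 0, 0], "rotation": [0, 0, 0]}, {"hand": 0.3, "travel": [0, 0, 0], "rotation": [0, 0, 0]}, {"hand": 0.3, "travel": [0, 0, 0], "rotation": [0, 0, 0]}, {"hand": 0.3, "travel": [0, 0, 0], "rotation": [0, 0, 0]}]}}

```text
time: 42.62
eef_pos: [0.5405, -0.2503, 0.0658]
tcp_rot: [-0.586, 0.395, -0.396, 0.586]
contact_force: [-0.6, -0.1, -0.5]
opening: 0.472
```

```bash
python3 g.py .54 -.2501 .0646
```

```text
t 42.62 p [ 0.5405 -0.2503  0.0658] yaw 21.98 op 0.4722453892647784 F [-0.5828 -0.0925 -0.5054]
travel [-0.0012  0.004  -0.0012] rotvec [-0.002  -0.0007  0.0028] travel after turn [-0.0012  0.004  -0.0012] dist 0.0013162148689763507
```

>>> {"name": "arm_command", "arguments": {"steps": [{"hand": 0.3, "travel": [0, -0.06, 0], "rotation": [0, 0, 0]}, {"hand": 0.3, "travel": [0, -0.1, 0], "rotation": [0, 0, 0]}, {"hand": 0.3, "travel": [0, -0.12, 0], "rotation": [0, 0, 0]}, {"hand": 0.3, "travel": [0, -0.12, 0], "rotation": [0, 0, 0]}, {"hand": 0.3, "travel": [0, -0.06, 0], "rotation": [0, 0, 0]}, {"hand": 0.3, "travel": [0, 0, 0], "rotation": [0, 0, 0]}]}}

```text
time: 43.38
eef_pos: [0.5404, -0.2501, 0.2126]
tcp_rot: [-0.586, 0.394, -0.397, 0.586]
contact_force: [-0.2, -0.8, -1.1]
opening: 0.477
```

```bash
python3 g.py .541 .0606 .2
```

```text
t 43.38 p [ 0.5404 -0.2501  0.2126] yaw 21.98 op 0.47674910236213414 F [-0.2072 -0.7795 -1.0857]
travel [-0.96    0.0395  0.3894] rotvec [-0.0048 -0.0005  0.0067] travel after turn [-0.9597  0.0419  0.3898] dist 0.3110039315642834
```

>>> {"name": "arm_command", "arguments": {"steps": [{"hand": 0.3, "travel": [-0.06, 0, 0.02], "rotation": [-0.005, 0, 0.007]}, {"hand": 0.3, "travel": [-0.13, 0, 0.055], "rotation": [0, 0, 0]}, {"hand": 0.3, "travel": [-0.13, 0, 0.055], "rotation": [0, 0, 0]}, {"hand": 0.3, "travel": [-0.13, 0, 0.055], "rotation": [0, 0, 0]}, {"hand": 0.3, "travel": [-0.13, 0, 0.055], "rotation": [0, 0, 0]}, {"hand": 0.3, "travel": [-0.13, 0, 0.055], "rotation": [0, 0, 0]}, {"hand": 0.3, "travel": [-0.13, 0, 0.055], "rotation": [0, 0, 0]}, {"hand": 0.3, "travel": [-0.07, 0, 0.03], "rotation": [0, 0, 0]}, {"hand": 0.3, "travel": [-0.03, 0, 0.01], "rotation": [0, 0, 0]}, {"hand": 0.3, "travel": [0, 0, 0], "rotation": [0, 0, 0]}, {"hand": 0.3, "travel": [0, 0, 0], "rotation": [0, 0, 0]}]}}

```text
time: 44.75
eef_pos: [0.53, 0.0747, 0.1941]
tcp_rot: [0.59, -0.408, 0.382, -0.583]
contact_force: [0.6, -0.2, -0.6]
opening: 0.474
```

```bash
python3 g.py .541 .0606 .13
```

```text
t 44.75 p [0.53   0.0747 0.1941] yaw 22.09 op 0.4735031567821924 F [ 0.5674 -0.1754 -0.5775]
travel [0.0624 0.2117 0.0225] rotvec [ 0.0559  0.0024 -0.0473] travel after turn [0.0572 0.2137 0.0164] dist 0.06655036663395511
```

>>> {"name": "arm_command", "arguments": {"steps": [{"hand": 0.3, "travel": [0.06, 0.06, 0.02], "rotation": [0.056, 0.002, -0.047]}, {"hand": 0.3, "travel": [0, 0.08, 0], "rotation": [0, 0, 0]}, {"hand": 0.3, "travel": [0, 0, 0], "rotation": [0, 0, 0]}, {"hand": 0.3, "travel": [0, 0, 0], "rotation": [0, 0, 0]}]}}

```text
time: 45.25
eef_pos: [0.5431, 0.0565, 0.1518]
tcp_rot: [-0.585, 0.396, -0.398, 0.586]
contact_force: [-0.9, 0.9, -0.8]
opening: 0.472
```

```bash
python3 g.py .541 .0606 .0658
```

```text
t 45.25 p [0.5431 0.0565 0.1518] yaw 21.72 op 0.47185866914324426 F [-0.9265  0.8542 -0.7828]
travel [-0.0161  0.2868 -0.0022] rotvec [-0.0047 -0.0095  0.0042] travel after turn [-0.0155  0.2868 -0.0015] dist 0.0861652664757598
```

>>> {"name": "arm_command", "arguments": {"steps": [{"hand": 0.3, "travel": [-0.015, 0.08, -0.002], "rotation": [-0.005, -0.009, 0.004]}, {"hand": 0.3, "travel": [0, 0.08, 0], "rotation": [0, 0, 0]}, {"hand": 0.3, "travel": [0, 0.05, 0], "rotation": [0, 0, 0]}, {"hand": 0.3, "travel": [0, 0, 0], "rotation": [0, 0, 0]}, {"hand": 0.3, "travel": [0, 0, 0], "rotation": [0, 0, 0]}]}}

```text
time: 45.88
eef_pos: [0.5456, 0.0593, 0.0938]
tcp_rot: [-0.584, 0.392, -0.399, 0.588]
contact_force: [0.4, 0.3, -0.1]
opening: 0.469
```

```bash
python3 g.py .541 .0606 .0658
```

```text
t 45.88 p [0.5456 0.0593 0.0938] yaw 21.92 op 0.4694740001774844 F [ 0.354   0.3004 -0.0714]
travel [-0.0102  0.093  -0.0136] rotvec [-0.0188 -0.0027  0.0098] travel after turn [-0.0098  0.0932 -0.0127] dist 0.02837948896524074
```

>>> {"name": "arm_command", "arguments": {"steps": [{"hand": 0.3, "travel": [-0.01, 0.05, -0.013], "rotation": [-0.019, -0.003, 0.01]}, {"hand": 0.3, "travel": [0, 0.03, 0], "rotation": [0, 0, 0]}, {"hand": 0.3, "travel": [0, 0, 0], "rotation": [0, 0, 0]}, {"hand": 0.3, "travel": [0, 0, 0], "rotation": [0, 0, 0]}]}}

```text
time: 46.38
eef_pos: [0.5416, 0.0607, 0.0694]
tcp_rot: [-0.586, 0.395, -0.396, 0.587]
contact_force: [-0.2, -0.6, -0.8]
opening: 0.474
```

```bash
python3 g.py .541 .0606 .0658
```

```text
t 46.38 p [0.5416 0.0607 0.0694] yaw 22.02 op 0.47414911726382447 F [-0.1523 -0.5719 -0.764 ]
travel [-0.0004  0.0121 -0.002 ] rotvec [-0.0023  0.0008  0.0011] travel after turn [-0.0004  0.0121 -0.0019] dist 0.003691010392933612
```

>>> {"name": "arm_command", "arguments": {"steps": [{"hand": 0.3, "travel": [0, 0.01, -0.004], "rotation": [-0.002, 0, 0.001]}, {"hand": 0.3, "travel": [0, 0, 0], "rotation": [0, 0, 0]}, {"hand": 0.3, "travel": [0, 0.003, -0.002], "rotation": [0, 0, 0]}, {"hand": 0.3, "travel": [0, 0, 0], "rotation": [0, 0, 0]}]}}

```text
time: 46.88
eef_pos: [0.5404, 0.0599, 0.066]
tcp_rot: [-0.586, 0.395, -0.396, 0.587]
contact_force: [0.0, 0.1, -0.4]
opening: 0.475
```

```bash
python3 g.py .541 .0606 .0658
```

```text
t 46.88 p [0.5404 0.0599 0.066 ] yaw 22.02 op 0.47479732379493733 F [ 0.0106  0.0989 -0.4024]
travel [-0.0014  0.0006  0.0028] rotvec [-0.0026  0.0007  0.0012] travel after turn [-0.0014  0.0006  0.0028] dist 0.0009579898697080381
```

Release, lift, and head to the violet bottle (.5246, -.3141).

>>> {"name": "arm_command", "arguments": {"steps": [{"hand": 0.75, "travel": [0, 0, 0.001], "rotation": [0, 0, 0]}, {"hand": 0.75, "travel": [0, 0, 0], "rotation": [0, 0, 0]}, {"hand": 0.75, "travel": [0, 0, 0], "rotation": [0, 0, 0]}, {"hand": 0.75, "travel": [0, -0.08, 0], "rotation": [0, 0, 0]}, {"hand": 0.75, "travel": [0, -0.12, 0], "rotation": [0, 0, 0]}, {"hand": 0.75, "travel": [0, -0.12, 0], "rotation": [0, 0, 0]}, {"hand": 0.75, "travel": [0, -0.12, 0], "rotation": [0, 0, 0]}, {"hand": 0.75, "travel": [0, 0, 0], "rotation": [0, 0, 0]}]}}

```text
time: 47.88
eef_pos: [0.5405, 0.06, 0.202]
tcp_rot: [-0.586, 0.395, -0.396, 0.587]
contact_force: [0.0, 0.6, -0.2]
opening: 0.75
```

```bash
python3 g.py .5246 -.3141 .2
```

```text
t 47.88 p [0.5405 0.06   0.202 ] yaw 22.02 op 0.7498463625918814 F [ 0.0237  0.6396 -0.1949]
travel [ 1.1363  0.0067 -0.5166] rotvec [-0.0022  0.0006  0.001 ] travel after turn [ 1.1364  0.0067 -0.5162] dist 0.3744571742397029
```

>>> {"name": "arm_command", "arguments": {"steps": [{"hand": 0.75, "travel": [0.07, -0.02, -0.03], "rotation": [0, 0, 0]}, {"hand": 0.75, "travel": [0.13, 0, -0.06], "rotation": [0, 0, 0]}, {"hand": 0.75, "travel": [0.13, 0, -0.06], "rotation": [0, 0, 0]}, {"hand": 0.75, "travel": [0.13, 0, -0.06], "rotation": [0, 0, 0]}, {"hand": 0.75, "travel": [0.13, 0, -0.06], "rotation": [0, 0, 0]}, {"hand": 0.75, "travel": [0.13, 0, -0.06], "rotation": [0, 0, 0]}, {"hand": 0.75, "travel": [0.13, 0, -0.06], "rotation": [0, 0, 0]}, {"hand": 0.75, "travel": [0.13, 0, -0.06], "rotation": [0, 0, 0]}, {"hand": 0.75, "travel": [0.09, 0, -0.04], "rotation": [0, 0, 0]}, {"hand": 0.75, "travel": [0.03, 0, -0.01], "rotation": [0, 0, 0]}, {"hand": 0.75, "travel": [0, 0, 0], "rotation": [0, 0, 0]}, {"hand": 0.75, "travel": [0, 0, 0], "rotation": [0, 0, 0]}]}}

```text
time: 49.38
eef_pos: [0.5184, -0.3078, 0.1895]
tcp_rot: [-0.587, 0.403, -0.386, 0.587]
contact_force: [-0.7, 0.8, 0.3]
opening: 0.749
```

```bash
python3 g.py .5246 -.3141 .16; python3 - <<'E'
from h import *
p,d=ctrl.read_camera("side"); 
cv2.imwrite("pics/side10c.png",cv2.resize(p[100:370,140:340],None,fx=2.2,fy=2.2,interpolation=cv2.INTER_CUBIC))
E
```

```text
t 49.38 p [ 0.5184 -0.3078  0.1895] yaw 22.19 op 0.7489862503871847 F [-0.668   0.8471  0.3224]
travel [0.0291 0.0977 0.0123] rotvec [ 0.024   0.006  -0.0378] travel after turn [0.0271 0.0984 0.0112] dist 0.030805589898246406
```

View pics/side10c.png

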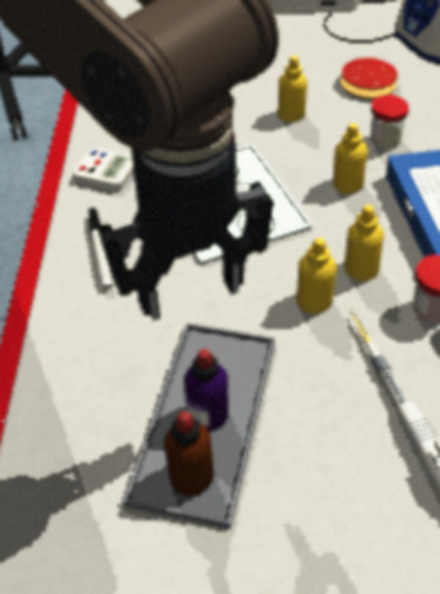

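>>> {"name": "arm_command", "arguments": {"steps": [{"hand": 0.75, "travel": [0.028, 0.05, 0.012], "rotation": [0.024, 0.006, -0.038]}, {"hand": 0.75, "travel": [0, 0, 0], "rotation": [0, 0, 0]}, {"hand": 0.75, "travel": [0, 0, 0], "rotation": [0, 0, 0]}]}}

```text
time: 49.8
eef_pos: [0.5257, -0.3112, 0.1752]
tcp_rot: [-0.587, 0.394, -0.395, 0.587]
contact_force: [0.5, -0.6, -0.0]
opening: 0.747
```

```bash
python3 g.py .5246 -.3141 .0644
```

```text
t 49.8 p [ 0.5257 -0.3112  0.1752] yaw 22.23 op 0.7473842887012837 F [ 0.4898 -0.5809 -0.0301]
travel [ 0.0073  0.3695 -0.0072] rotvec [-0.0016  0.0075  0.0019] travel after turn [ 0.0077  0.3695 -0.0069] dist 0.11088935500734665
```

>>> {"name": "arm_command", "arguments": {"steps": [{"hand": 0.75, "travel": [0.007, 0.09, -0.007], "rotation": [-0.002, 0.007, 0.002]}, {"hand": 0.75, "travel": [0, 0.1, 0], "rotation": [0, 0, 0]}, {"hand": 0.75, "travel": [0, 0.06, 0], "rotation": [0, 0, 0]}, {"hand": 0.75, "travel": [0, 0, 0], "rotation": [0, 0, 0]}, {"hand": 0.75, "travel": [0, 0, 0], "rotation": [0, 0, 0]}]}}

```text
time: 50.42
eef_pos: [0.5271, -0.3143, 0.1036]
tcp_rot: [0.587, -0.392, 0.397, -0.586]
contact_force: [-0.2, -0.1, 0.1]
opening: 0.75
```

```bash
python3 g.py .5246 -.3141 .0644
```

```text
t 50.42 p [ 0.5271 -0.3143  0.1036] yaw 22.14 op 0.7498542893140276 F [-0.2477 -0.0984  0.1068]
travel [-0.0045  0.1307 -0.008 ] rotvec [-0.0063  0.0045  0.0121] travel after turn [-0.0037  0.1308 -0.0076] dist 0.03931980659153239
```

>>> {"name": "arm_command", "arguments": {"steps": [{"hand": 0.75, "travel": [-0.004, 0.06, -0.008], "rotation": [-0.006, 0.004, 0.012]}, {"hand": 0.75, "travel": [0, 0.06, 0], "rotation": [0, 0, 0]}, {"hand": 0.75, "travel": [0, 0, 0], "rotation": [0, 0, 0]}, {"hand": 0.75, "travel": [0, 0.005, 0], "rotation": [0, 0, 0]}, {"hand": 0.75, "travel": [0, 0, 0], "rotation": [0, 0, 0]}]}}

```text
time: 51.05
eef_pos: [0.5252, -0.3149, 0.0652]
tcp_rot: [0.586, -0.395, 0.396, -0.586]
contact_force: [-1.0, -0.5, 1.0]
opening: 0.751
```

```bash
python3 g.py .5246 -.3141 .0644
```

```text
t 51.05 p [ 0.5252 -0.3149  0.0652] yaw 22.0 op 0.75122818418221 F [-1.0289 -0.5466  1.0309]
travel [-0.0031  0.0027 -0.0008] rotvec [-0.0022  0.0001  0.0037] travel after turn [-0.0031  0.0027 -0.0008] dist 0.0012532025558118854
```

>>> {"name": "arm_command", "arguments": {"grip_force": 35, "steps": [{"hand": 0.75, "travel": [-0.003, 0.002, -0.001], "rotation": [-0.002, 0, 0.003]}, {"hand": 0.3, "travel": [0, 0, 0], "rotation": [0, 0, 0]}, {"hand": 0.3, "travel": [0, 0, 0], "rotation": [0, 0, 0]}, {"hand": 0.3, "travel": [0, 0, 0], "rotation": [0, 0, 0]}, {"hand": 0.3, "travel": [0, 0, 0], "rotation": [0, 0, 0]}, {"hand": 0.3, "travel": [0, 0, 0], "rotation": [0, 0, 0]}]}}

```text
time: 51.8
eef_pos: [0.5252, -0.3146, 0.0658]
tcp_rot: [0.586, -0.394, 0.396, -0.586]
contact_force: [0.1, 1.1, -0.7]
opening: 0.476
```

```bash
python3 g.py .5246 -.3141 .0644
```

```text
t 51.8 p [ 0.5252 -0.3146  0.0658] yaw 22.01 op 0.4762122272981338 F [ 0.0956  1.0784 -0.6602]
travel [-0.0021  0.0047 -0.0012] rotvec [-0.0021  0.0004  0.0046] travel after turn [-0.0021  0.0047 -0.0012] dist 0.0015826311395508112
```

>>> {"name": "arm_command", "arguments": {"steps": [{"hand": 0.3, "travel": [0, -0.06, 0], "rotation": [0, 0, 0]}, {"hand": 0.3, "travel": [0, -0.1, 0], "rotation": [0, 0, 0]}, {"hand": 0.3, "travel": [0, -0.12, 0], "rotation": [0, 0, 0]}, {"hand": 0.3, "travel": [0, -0.12, 0], "rotation": [0, 0, 0]}, {"hand": 0.3, "travel": [0, -0.06, 0], "rotation": [0, 0, 0]}, {"hand": 0.3, "travel": [0, 0, 0], "rotation": [0, 0, 0]}]}}

```text
time: 52.55
eef_pos: [0.5248, -0.3142, 0.2121]
tcp_rot: [0.586, -0.394, 0.397, -0.586]
contact_force: [-0.1, 0.8, -1.0]
opening: 0.475
```

```bash
python3 g.py .5107 -.0126 .21
```

```text
t 52.55 p [ 0.5248 -0.3142  0.2121] yaw 22.01 op 0.4752568305253235 F [-0.1268  0.7846 -1.047 ]
travel [-0.9497  0.0041  0.3332] rotvec [-0.0035  0.0003  0.007 ] travel after turn [-0.9498  0.007   0.3331] dist 0.3019502893022685
```

>>> {"name": "arm_command", "arguments": {"steps": [{"hand": 0.3, "travel": [-0.06, -0.02, 0.02], "rotation": [-0.004, 0, 0.007]}, {"hand": 0.3, "travel": [-0.13, 0, 0.05], "rotation": [0, 0, 0]}, {"hand": 0.3, "travel": [-0.13, 0, 0.05], "rotation": [0, 0, 0]}, {"hand": 0.3, "travel": [-0.13, 0, 0.05], "rotation": [0, 0, 0]}, {"hand": 0.3, "travel": [-0.13, 0, 0.05], "rotation": [0, 0, 0]}, {"hand": 0.3, "travel": [-0.13, 0, 0.05], "rotation": [0, 0, 0]}, {"hand": 0.3, "travel": [-0.13, 0, 0.05], "rotation": [0, 0, 0]}, {"hand": 0.3, "travel": [-0.06, 0, 0.025], "rotation": [0, 0, 0]}, {"hand": 0.3, "travel": [0, 0, 0], "rotation": [0, 0, 0]}, {"hand": 0.3, "travel": [0, 0, 0], "rotation": [0, 0, 0]}]}}

```text
time: 53.8
eef_pos: [0.5085, -0.0052, 0.2049]
tcp_rot: [0.588, -0.406, 0.383, -0.585]
contact_force: [0.5, 1.1, 0.3]
opening: 0.475
```

```bash
python3 g.py .5107 -.0126 .16
```

```text
t 53.8 p [ 0.5085 -0.0052  0.2049] yaw 22.16 op 0.4745217048073203 F [0.453  1.0763 0.3307]
travel [0.0293 0.1489 0.0008] rotvec [ 0.0401  0.0049 -0.047 ] travel after turn [ 0.0256  0.1495 -0.0023] dist 0.04552259473606974
```

>>> {"name": "arm_command", "arguments": {"steps": [{"hand": 0.3, "travel": [0.027, 0.06, 0], "rotation": [0.04, 0.005, -0.047]}, {"hand": 0.3, "travel": [0, 0.05, 0], "rotation": [0, 0, 0]}, {"hand": 0.3, "travel": [0, 0, 0], "rotation": [0, 0, 0]}, {"hand": 0.3, "travel": [0, 0, 0], "rotation": [0, 0, 0]}]}}

```text
time: 54.3
eef_pos: [0.5108, -0.0148, 0.1701]
tcp_rot: [0.586, -0.397, 0.396, -0.585]
contact_force: [0.6, 0.3, 0.5]
opening: 0.474
```

```bash
python3 g.py .5107 -.0126 .0657
```

```text
t 54.3 p [ 0.5108 -0.0148  0.1701] yaw 21.78 op 0.474209883719322 F [0.5944 0.3306 0.4892]
travel [-0.0067  0.3481  0.0029] rotvec [ 0.0025 -0.0074 -0.0011] travel after turn [-0.0069  0.3481  0.0024] dist 0.10445388635614515
```

>>> {"name": "arm_command", "arguments": {"steps": [{"hand": 0.3, "travel": [-0.007, 0.09, 0.002], "rotation": [0.002, -0.007, -0.001]}, {"hand": 0.3, "travel": [0, 0.09, 0], "rotation": [0, 0, 0]}, {"hand": 0.3, "travel": [0, 0.07, 0], "rotation": [0, 0, 0]}, {"hand": 0.3, "travel": [0, 0.02, 0], "rotation": [0, 0, 0]}, {"hand": 0.3, "travel": [0, 0, 0], "rotation": [0, 0, 0]}, {"hand": 0.3, "travel": [0, 0, 0], "rotation": [0, 0, 0]}]}}

```text
time: 55.05
eef_pos: [0.5155, -0.0139, 0.093]
tcp_rot: [-0.585, 0.392, -0.399, 0.587]
contact_force: [0.5, -1.5, -0.3]
opening: 0.473
```

```bash
python3 g.py .5107 -.0126 .0657
```

```text
t 55.05 p [ 0.5155 -0.0139  0.093 ] yaw 21.95 op 0.473446379447344 F [ 0.4655 -1.5054 -0.3103]
travel [-0.0106  0.0907 -0.0138] rotvec [-0.0161 -0.0018  0.0107] travel after turn [-0.0101  0.0909 -0.013 ] dist 0.027704314078492637
```

>>> {"name": "arm_command", "arguments": {"steps": [{"hand": 0.3, "travel": [-0.01, 0.05, -0.013], "rotation": [-0.016, -0.002, 0.011]}, {"hand": 0.3, "travel": [0, 0.03, 0], "rotation": [0, 0, 0]}, {"hand": 0.3, "travel": [0, 0, 0], "rotation": [0, 0, 0]}, {"hand": 0.3, "travel": [0, 0, 0], "rotation": [0, 0, 0]}]}}

```text
time: 55.55
eef_pos: [0.5112, -0.0127, 0.0685]
tcp_rot: [-0.586, 0.395, -0.396, 0.587]
contact_force: [0.2, -0.3, -0.7]
opening: 0.475
```

```bash
python3 g.py .5107 -.0126 .0657
```

```text
t 55.55 p [ 0.5112 -0.0127  0.0685] yaw 22.02 op 0.4746821439420114 F [ 0.237  -0.3138 -0.6508]
travel [-0.0009  0.0092 -0.0016] rotvec [-0.0023  0.0006  0.0012] travel after turn [-0.0009  0.0092 -0.0016] dist 0.0028161948994836687
```

>>> {"name": "arm_command", "arguments": {"steps": [{"hand": 0.3, "travel": [0, 0.009, -0.002], "rotation": [-0.002, 0, 0.001]}, {"hand": 0.3, "travel": [0, 0, 0], "rotation": [0, 0, 0]}, {"hand": 0.3, "travel": [0, 0.002, -0.001], "rotation": [0, 0, 0]}, {"hand": 0.3, "travel": [0, 0, 0], "rotation": [0, 0, 0]}]}}

```text
time: 56.05
eef_pos: [0.5111, -0.0132, 0.0658]
tcp_rot: [-0.586, 0.395, -0.396, 0.587]
contact_force: [-1.1, 0.2, -0.3]
opening: 0.474
```

```bash
python3 g.py .5107 -.0126 .0657
```

```text
t 56.05 p [ 0.5111 -0.0132  0.0658] yaw 22.01 op 0.47372521901863013 F [-1.0655  0.1701 -0.3096]
travel [-0.0024  0.0003 -0.0006] rotvec [-0.003   0.0005  0.0021] travel after turn [-0.0024  0.0003 -0.0006] dist 0.0007479208536366031
```

Release, lift, go to amber (.5089, -.3788).

>>> {"name": "arm_command", "arguments": {"steps": [{"hand": 0.75, "travel": [0, 0, 0], "rotation": [0, 0, 0]}, {"hand": 0.75, "travel": [0, 0, 0], "rotation": [0, 0, 0]}, {"hand": 0.75, "travel": [0, 0, 0], "rotation": [0, 0, 0]}, {"hand": 0.75, "travel": [0, -0.08, 0], "rotation": [0, 0, 0]}, {"hand": 0.75, "travel": [0, -0.12, 0], "rotation": [0, 0, 0]}, {"hand": 0.75, "travel": [0, -0.12, 0], "rotation": [0, 0, 0]}, {"hand": 0.75, "travel": [0, -0.12, 0], "rotation": [0, 0, 0]}, {"hand": 0.75, "travel": [0, 0, 0], "rotation": [0, 0, 0]}]}}

```text
time: 57.05
eef_pos: [0.5105, -0.0131, 0.2014]
tcp_rot: [-0.586, 0.395, -0.396, 0.586]
contact_force: [0.2, 0.5, -0.6]
opening: 0.745
```

```bash
python3 g.py .5089 -.3788 .2
```

```text
t 57.05 p [ 0.5105 -0.0131  0.2014] yaw 22.01 op 0.7449822983183104 F [ 0.2167  0.5153 -0.615 ]
travel [ 1.128   0.0048 -0.4619] rotvec [-0.0014  0.0004  0.0009] travel after turn [ 1.1281  0.0046 -0.4617] dist 0.3656725396459031
```

>>> {"name": "arm_command", "arguments": {"steps": [{"hand": 0.75, "travel": [0.07, -0.02, -0.03], "rotation": [0, 0, 0]}, {"hand": 0.75, "travel": [0.13, 0, -0.054], "rotation": [0, 0, 0]}, {"hand": 0.75, "travel": [0.13, 0, -0.054], "rotation": [0, 0, 0]}, {"hand": 0.75, "travel": [0.13, 0, -0.054], "rotation": [0, 0, 0]}, {"hand": 0.75, "travel": [0.13, 0, -0.054], "rotation": [0, 0, 0]}, {"hand": 0.75, "travel": [0.13, 0, -0.054], "rotation": [0, 0, 0]}, {"hand": 0.75, "travel": [0.13, 0, -0.054], "rotation": [0, 0, 0]}, {"hand": 0.75, "travel": [0.13, 0, -0.054], "rotation": [0, 0, 0]}, {"hand": 0.75, "travel": [0.1, 0, -0.03], "rotation": [0, 0, 0]}, {"hand": 0.75, "travel": [0.03, 0, 0], "rotation": [0, 0, 0]}, {"hand": 0.75, "travel": [0, 0, 0], "rotation": [0, 0, 0]}, {"hand": 0.75, "travel": [0, 0, 0], "rotation": [0, 0, 0]}]}}

```text
time: 58.55
eef_pos: [0.5075, -0.3756, 0.1871]
tcp_rot: [-0.586, 0.404, -0.385, 0.588]
contact_force: [0.6, 0.1, 0.3]
opening: 0.75
```

```bash
python3 g.py .5089 -.3788 .16
```

```text
t 58.55 p [ 0.5075 -0.3756  0.1871] yaw 22.18 op 0.7499484886600658 F [0.5691 0.0974 0.2993]
travel [0.0138 0.0901 0.0014] rotvec [ 0.0219  0.0056 -0.0442] travel after turn [0.0117 0.0904 0.0004] dist 0.027346621279714458
```

>>> {"name": "arm_command", "arguments": {"steps": [{"hand": 0.75, "travel": [0.012, 0.05, 0.001], "rotation": [0.022, 0.006, -0.044]}, {"hand": 0.75, "travel": [0, 0, 0], "rotation": [0, 0, 0]}, {"hand": 0.75, "travel": [0, 0, 0], "rotation": [0, 0, 0]}]}}

```text
time: 58.92
eef_pos: [0.5096, -0.3753, 0.1726]
tcp_rot: [-0.587, 0.394, -0.395, 0.587]
contact_force: [0.3, -0.3, -0.1]
opening: 0.748
```

```bash
python3 g.py .5089 -.3788 .0635
```

```text
t 58.92 p [ 0.5096 -0.3753  0.1726] yaw 22.2 op 0.7482579858516286 F [ 0.3308 -0.3092 -0.0572]
travel [ 0.0099  0.3638 -0.007 ] rotvec [-0.0013  0.0065  0.0001] travel after turn [ 0.0099  0.3638 -0.0067] dist 0.10920628276328657
```

>>> {"name": "arm_command", "arguments": {"steps": [{"hand": 0.75, "travel": [0.01, 0.09, -0.007], "rotation": [-0.001, 0.006, 0]}, {"hand": 0.75, "travel": [0, 0.1, 0], "rotation": [0, 0, 0]}, {"hand": 0.75, "travel": [0, 0.06, 0], "rotation": [0, 0, 0]}, {"hand": 0.75, "travel": [0, 0, 0], "rotation": [0, 0, 0]}, {"hand": 0.75, "travel": [0, 0, 0], "rotation": [0, 0, 0]}]}}

```text
time: 59.55
eef_pos: [0.5118, -0.3796, 0.1013]
tcp_rot: [0.587, -0.392, 0.397, -0.586]
contact_force: [0.9, -0.2, -0.2]
opening: 0.752
```

```bash
python3 g.py .5089 -.3788 .0635
```

```text
t 59.55 p [ 0.5118 -0.3796  0.1013] yaw 22.14 op 0.7522361856099795 F [ 0.9231 -0.2026 -0.2264]
travel [-0.0071  0.126  -0.0083] rotvec [-0.0061  0.0048  0.0139] travel after turn [-0.0061  0.1261 -0.0079] dist 0.037953477041805454
```

>>> {"name": "arm_command", "arguments": {"steps": [{"hand": 0.75, "travel": [-0.006, 0.06, -0.008], "rotation": [-0.006, 0.005, 0.014]}, {"hand": 0.75, "travel": [0, 0.055, 0], "rotation": [0, 0, 0]}, {"hand": 0.75, "travel": [0, 0, 0], "rotation": [0, 0, 0]}, {"hand": 0.75, "travel": [0, 0.005, 0], "rotation": [0, 0, 0]}, {"hand": 0.75, "travel": [0, 0, 0], "rotation": [0, 0, 0]}]}}

```text
time: 60.18
eef_pos: [0.5095, -0.3797, 0.0646]
tcp_rot: [0.586, -0.395, 0.396, -0.586]
contact_force: [0.3, 0.9, 0.9]
opening: 0.751
```

```bash
python3 g.py .5089 -.3788 .0635
```

```text
t 60.17 p [ 0.5095 -0.3797  0.0646] yaw 21.98 op 0.7506058975326131 F [0.3323 0.883  0.9354]
travel [-0.0037  0.0038 -0.0008] rotvec [-0.0017 -0.0008  0.0039] travel after turn [-0.0037  0.0038 -0.0008] dist 0.0015923494082451981
```

>>> {"name": "arm_command", "arguments": {"grip_force": 35, "steps": [{"hand": 0.75, "travel": [-0.004, 0.003, -0.001], "rotation": [-0.002, 0, 0.004]}, {"hand": 0.3, "travel": [0, 0, 0], "rotation": [0, 0, 0]}, {"hand": 0.3, "travel": [0, 0, 0], "rotation": [0, 0, 0]}, {"hand": 0.3, "travel": [0, 0, 0], "rotation": [0, 0, 0]}, {"hand": 0.3, "travel": [0, 0, 0], "rotation": [0, 0, 0]}, {"hand": 0.3, "travel": [0, 0, 0], "rotation": [0, 0, 0]}]}}

```text
time: 60.92
eef_pos: [0.5093, -0.3791, 0.0648]
tcp_rot: [0.586, -0.395, 0.396, -0.586]
contact_force: [-0.3, 0.1, -0.7]
opening: 0.471
```

```bash
python3 g.py .5089 -.3788 .0635
```

```text
t 60.92 p [ 0.5093 -0.3791  0.0648] yaw 21.98 op 0.4713139500351136 F [-0.2661  0.1417 -0.6668]
travel [-0.0015  0.0044 -0.0008] rotvec [-0.0011 -0.0006  0.0034] travel after turn [-0.0015  0.0044 -0.0008] dist 0.0014188709497740715
```

>>> {"name": "arm_command", "arguments": {"steps": [{"hand": 0.3, "travel": [0, -0.06, 0], "rotation": [0, 0, 0]}, {"hand": 0.3, "travel": [0, -0.1, 0], "rotation": [0, 0, 0]}, {"hand": 0.3, "travel": [0, -0.12, 0], "rotation": [0, 0, 0]}, {"hand": 0.3, "travel": [0, -0.12, 0], "rotation": [0, 0, 0]}, {"hand": 0.3, "travel": [0, -0.08, 0], "rotation": [0, 0, 0]}, {"hand": 0.3, "travel": [0, 0, 0], "rotation": [0, 0, 0]}]}}

```text
time: 61.68
eef_pos: [0.5095, -0.3792, 0.2193]
tcp_rot: [0.587, -0.393, 0.398, -0.586]
contact_force: [-0.1, 0.5, -1.0]
opening: 0.474
```

```bash
python3 g.py .5829 -.0431 .21
```

```text
t 61.67 p [ 0.5095 -0.3792  0.2193] yaw 21.99 op 0.47413486501436547 F [-0.1145  0.5151 -1.0033]
travel [-0.9475  0.0271  0.6464] rotvec [-0.004  -0.0004  0.0106] travel after turn [-0.9472  0.031   0.6467] dist 0.3441841280217424
```

>>> {"name": "arm_command", "arguments": {"steps": [{"hand": 0.3, "travel": [-0.06, 0, 0.04], "rotation": [-0.004, 0, 0.01]}, {"hand": 0.3, "travel": [-0.12, 0, 0.086], "rotation": [0, 0, 0]}, {"hand": 0.3, "travel": [-0.12, 0, 0.086], "rotation": [0, 0, 0]}, {"hand": 0.3, "travel": [-0.12, 0, 0.086], "rotation": [0, 0, 0]}, {"hand": 0.3, "travel": [-0.12, 0, 0.086], "rotation": [0, 0, 0]}, {"hand": 0.3, "travel": [-0.12, 0, 0.086], "rotation": [0, 0, 0]}, {"hand": 0.3, "travel": [-0.12, 0, 0.086], "rotation": [0, 0, 0]}, {"hand": 0.3, "travel": [-0.1, 0, 0.07], "rotation": [0, 0, 0]}, {"hand": 0.3, "travel": [-0.02, 0, 0.02], "rotation": [0, 0, 0]}, {"hand": 0.3, "travel": [0, 0, 0], "rotation": [0, 0, 0]}, {"hand": 0.3, "travel": [0, 0, 0], "rotation": [0, 0, 0]}]}}

```text
time: 63.05
eef_pos: [0.5809, -0.0326, 0.2037]
tcp_rot: [0.588, -0.406, 0.383, -0.586]
contact_force: [1.1, -0.0, 0.0]
opening: 0.476
```

```bash
python3 g.py .5829 -.0431 .16
```

```text
t 63.05 p [ 0.5809 -0.0326  0.2037] yaw 22.16 op 0.47576321892319007 F [ 1.0994 -0.0028  0.0081]
travel [ 0.0385  0.1448 -0.004 ] rotvec [ 0.0381  0.005  -0.0476] travel after turn [ 0.0348  0.1457 -0.0068] dist 0.04497474266757975
```

>>> {"name": "arm_command", "arguments": {"steps": [{"hand": 0.3, "travel": [0.037, 0.06, -0.005], "rotation": [0.038, 0.005, -0.048]}, {"hand": 0.3, "travel": [0, 0.05, 0], "rotation": [0, 0, 0]}, {"hand": 0.3, "travel": [0, 0, 0], "rotation": [0, 0, 0]}, {"hand": 0.3, "travel": [0, 0, 0], "rotation": [0, 0, 0]}]}}

```text
time: 63.55
eef_pos: [0.5829, -0.0465, 0.1697]
tcp_rot: [0.585, -0.397, 0.397, -0.585]
contact_force: [0.2, 0.4, 0.6]
opening: 0.475
```

```bash
python3 g.py .5829 -.0431 .0648
```

```text
t 63.55 p [ 0.5829 -0.0465  0.1697] yaw 21.71 op 0.4751278081778821 F [0.2175 0.4499 0.6262]
travel [-0.0107  0.3496  0.0042] rotvec [ 0.0002 -0.0097  0.0008] travel after turn [-0.0106  0.3496  0.0042] dist 0.10492824821145219
```

>>> {"name": "arm_command", "arguments": {"steps": [{"hand": 0.3, "travel": [-0.01, 0.09, 0.004], "rotation": [0, -0.01, 0.001]}, {"hand": 0.3, "travel": [0, 0.09, 0], "rotation": [0, 0, 0]}, {"hand": 0.3, "travel": [0, 0.06, 0], "rotation": [0, 0, 0]}, {"hand": 0.3, "travel": [0, 0.02, 0], "rotation": [0, 0, 0]}, {"hand": 0.3, "travel": [0, 0, 0], "rotation": [0, 0, 0]}, {"hand": 0.3, "travel": [0, 0, 0], "rotation": [0, 0, 0]}]}}

```text
time: 64.3
eef_pos: [0.5872, -0.0441, 0.0951]
tcp_rot: [-0.585, 0.392, -0.398, 0.587]
contact_force: [0.7, 1.0, -0.9]
opening: 0.475
```

```bash
python3 g.py .5829 -.0431 .0648
```

```text
t 64.3 p [ 0.5872 -0.0441  0.0951] yaw 22.0 op 0.4748736541187342 F [ 0.6837  1.0296 -0.9107]
travel [-0.009   0.1007 -0.0127] rotvec [-0.0149  0.0001  0.0101] travel after turn [-0.0085  0.1009 -0.0119] dist 0.030574481937964772
```

>>> {"name": "arm_command", "arguments": {"steps": [{"hand": 0.3, "travel": [-0.009, 0.05, -0.013], "rotation": [-0.015, 0, 0.01]}, {"hand": 0.3, "travel": [0, 0.035, 0], "rotation": [0, 0, 0]}, {"hand": 0.3, "travel": [0, 0, 0], "rotation": [0, 0, 0]}, {"hand": 0.3, "travel": [0, 0, 0], "rotation": [0, 0, 0]}]}}

```text
time: 64.8
eef_pos: [0.5829, -0.0432, 0.0688]
tcp_rot: [-0.586, 0.395, -0.396, 0.586]
contact_force: [0.3, 0.3, -0.7]
opening: 0.473
```

```bash
python3 g.py .5829 -.0431 .0648
```

```text
t 64.8 p [ 0.5829 -0.0432  0.0688] yaw 22.0 op 0.47334790932869614 F [ 0.3347  0.2933 -0.6792]
travel [-0.0002  0.0132  0.0001] rotvec [-0.0016  0.      0.0012] travel after turn [-0.0002  0.0132  0.0001] dist 0.003975165855793423
```

>>> {"name": "arm_command", "arguments": {"steps": [{"hand": 0.3, "travel": [0, 0.01, -0.001], "rotation": [-0.001, 0, 0.001]}, {"hand": 0.3, "travel": [0, 0, 0], "rotation": [0, 0, 0]}, {"hand": 0.3, "travel": [0, 0.003, -0.001], "rotation": [0, 0, 0]}, {"hand": 0.3, "travel": [0, 0, 0], "rotation": [0, 0, 0]}]}}

```text
time: 65.3
eef_pos: [0.5829, -0.0436, 0.0653]
tcp_rot: [-0.586, 0.395, -0.396, 0.586]
contact_force: [-0.5, -0.3, -1.2]
opening: 0.471
```

```bash
python3 g.py .5829 -.0431 .0648
```

```text
t 65.3 p [ 0.5829 -0.0436  0.0653] yaw 22.0 op 0.4711026198438287 F [-0.5447 -0.3199 -1.2079]
travel [-0.0013  0.0018  0.0007] rotvec [-0.0026  0.0001  0.0017] travel after turn [-0.0013  0.0018  0.0007] dist 0.0007008048067035011
```

Release, lift, and back away toward the robot's right for a clear view.

>>> {"name": "arm_command", "arguments": {"steps": [{"hand": 0.3, "travel": [0, 0.002, 0], "rotation": [0, 0, 0]}, {"hand": 0.75, "travel": [0, 0, 0], "rotation": [0, 0, 0]}, {"hand": 0.75, "travel": [0, 0, 0], "rotation": [0, 0, 0]}, {"hand": 0.75, "travel": [0, 0, 0], "rotation": [0, 0, 0]}, {"hand": 0.75, "travel": [0, -0.08, 0], "rotation": [0, 0, 0]}, {"hand": 0.75, "travel": [0, -0.12, 0], "rotation": [0, 0, 0]}, {"hand": 0.75, "travel": [0, -0.12, 0], "rotation": [0, 0, 0]}, {"hand": 0.75, "travel": [0, -0.15, 0], "rotation": [0, 0, 0]}, {"hand": 0.75, "travel": [0.07, -0.05, -0.05], "rotation": [0, 0, 0]}, {"hand": 0.75, "travel": [0.14, 0, -0.1], "rotation": [0, 0, 0]}, {"hand": 0.75, "travel": [0.14, 0, -0.1], "rotation": [0, 0, 0]}, {"hand": 0.75, "travel": [0.14, 0, -0.1], "rotation": [0, 0, 0]}, {"hand": 0.75, "travel": [0.14, 0, -0.1], "rotation": [0, 0, 0]}, {"hand": 0.75, "travel": [0.14, 0, -0.1], "rotation": [0, 0, 0]}, {"hand": 0.75, "travel": [0.14, 0, -0.1], "rotation": [0, 0, 0]}, {"hand": 0.75, "travel": [0.07, 0, -0.05], "rotation": [0, 0, 0]}, {"hand": 0.75, "travel": [0, 0, 0], "rotation": [0, 0, 0]}]}}

```text
time: 67.42
eef_pos: [0.4968, -0.4048, 0.2284]
tcp_rot: [-0.586, 0.392, -0.397, 0.587]
contact_force: [-1.0, -0.2, -0.1]
opening: 0.751
```

```bash
python3 g.py .5829 -.0431 .0648; python3 - <<'E'
from ov import *
th=np.radians(22); F=np.array([.5610,.0095]); r=np.array([[np.cos(th),-np.sin(th)],[np.sin(th),np.cos(th)]])
C=F-r@[.014,0]; it=[(rect(*C,th,.075,.09,.008),(0,255,0))]
for p in [(.014,.056),(-.042,0),(.014,-.056)]:
    q=C+r@p; it+=[(circ(*q,.021,.064),(255,255,0)),(circ(*q,.0225,.004),(255,0,255))]
p,d=ctrl.read_camera("side"); cv2.imwrite("pics/side11.png",p)
overlay("side",p,it,(200,140,290,225),7,"pics/ov_s11.png")
p,d=ctrl.read_camera("top"); cv2.imwrite("pics/top11.png",p)
it+=[(rect(.487,.313,np.radians(-19.8),.034,.05,.01),(0,255,255)),(circ(.487,.313,.027,.024),(255,255,255))]
overlay("top",p,it,(120,165,320,285),4,"pics/ov_t11.png")
for c in ["top","side"]:
    a=cv2.imread(f"pics/{c}0.png");b=cv2.imread(f"pics/{c}11.png")
W=cloud("top",d)
for t in ["timer","specimen_jar","marker_pen"]:
    print(t,[(x['at'],round(x['score'],2)) for x in ctrl.masks_of("top",t)[:4]])
for t in ["red_bottle","amber_bottle","violet_bottle"]:
    for x in ctrl.masks_of("top",t):
        P=W[x['region']];P=P[~np.isnan(P[:,0])];H=P[P[:,2]>P[:,2].max()-.012];print(t,x['at'],H.mean(0).round(4),round(x['score'],2))
E
```

```text
t 67.42 p [ 0.4968 -0.4048  0.2284] yaw 22.18 op 0.7510747269090079 F [-1.0431 -0.1837 -0.0588]
travel [-1.0106  0.5442  0.7181] rotvec [-0.0097  0.006   0.009 ] travel after turn [-1.0103  0.5453  0.7176] dist 0.4061647806393158
timer [([233.0, 266.5], 0.67)]
specimen_jar []
marker_pen [([286.7, 263.1], 0.78)]
red_bottle [238.6, 211.4] [0.5397 0.0596 0.1019] 0.69
amber_bottle [271.5, 199.1] [ 0.5822 -0.0407  0.1028] 0.74
amber_bottle [194.7, 176.8] [0.6448 0.1941 0.0978] 0.7
amber_bottle [251.0, 159.0] [0.7062 0.0338 0.0976] 0.7
amber_bottle [295.1, 157.6] [ 0.7038 -0.1171  0.0973] 0.63
amber_bottle [314.4, 179.0] [ 0.645  -0.1659  0.0965] 0.62
violet_bottle [263.7, 219.5] [ 0.5122 -0.0093  0.1012] 0.72
```

View pics/ov_t11.png

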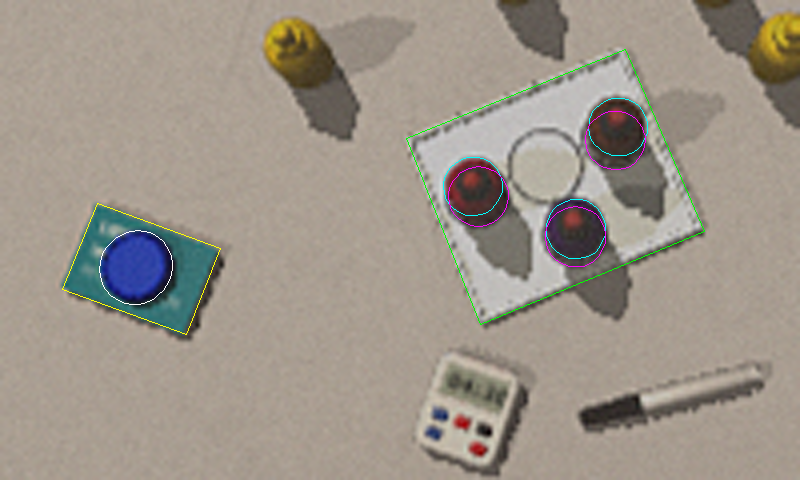

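View pics/side11.png

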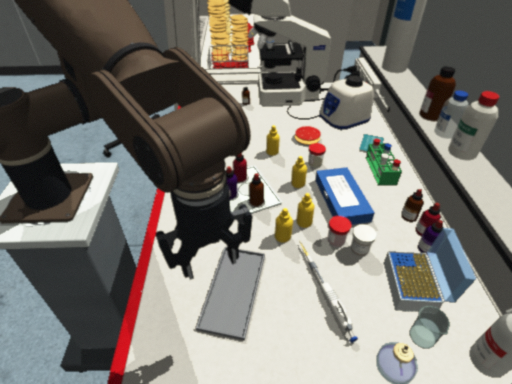

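View pics/ov_s11.png

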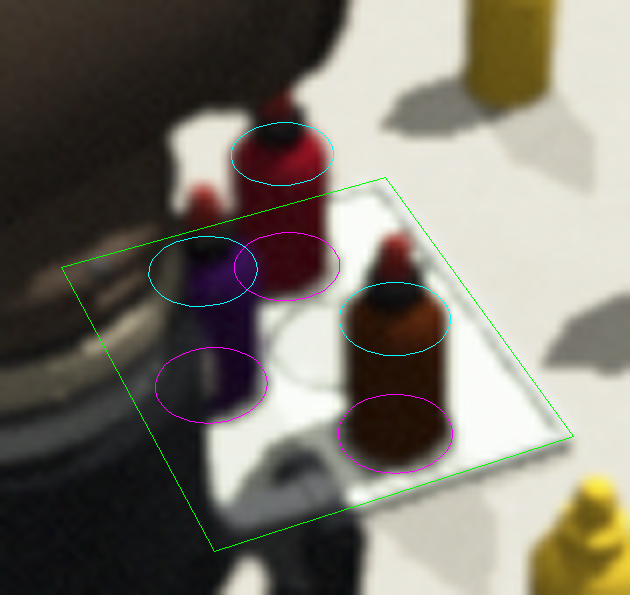

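```bash
python3 -c "
from plant import ctrl
print(ctrl.sign_off())"
```

```text
the job is handed in; nothing more can be done
None
```

The job is done and handed in at about 67.5 s of the 141 s allowed. I moved all three bottles to the grey tray, laid the filter on the middle of the teal pad, then put each bottle back on its own ring.

**Bottles:** All three stand upright. The top camera puts their tops within about 2 mm of where they started: red about 1.8 mm off, amber and violet under 1.5 mm.

**Filter:** It lies flat. In both camera views it matches the planned circle at the pad's centre closely.

**Bystanders:** The timer and the marker pen look unmoved in the top view, though I compared them by eye and did not measure. In the last check the detector missed the specimen jar. It shows in the side picture where it was, and the arm never went near it. The four yellow look-alikes read within 1 mm of their first positions.

**Forces:** Between moves the wrist force stayed around 2 N or below. I did not log it during the moves themselves.

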